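Key the lever onto the cam clamp and lock the blank

TASK

Take the green tape measure off the blank in the clamping jig and stand it upright on the bench or cork mat, clear of the jig. Then fit the red-knobbed lever fully home on the jig's keyed spindle, turned so that its keyway matches the key, and swing it clockwise (seen from above) until the cam firmly clamps the blank flat against the fence; leave the lever on and let go. Leave the black-knobbed lever, glue, plane, mallet and pencil cup undisturbed.

Things in the scene. Friction and masses are not known exactly. Their poses are not given: they have to be found in the camera images.
- jig: Plywood clamping jig fixed to the bench, 200 (x) x 240 (y) x 18 mm; origin at the centre of its underside, z up. Fence along y on its +x side. Two end stops (30 x 16 mm, 20 mm high above the board) at x = +45 mm leave a 166 mm bay, y = -83 to +83 mm, for the blank. The spindle's upright axis is at x = -30 mm, y = 0.
- fence (a point): Middle of the jig fence's clamping face (jig x = +70 mm, looking to jig -x), 30 mm above the bench. The fence is 20 mm wide, 220 mm long, 24 mm high above the board.
- spindle: Steel spindle of the jig, upright, turns about z, friction about 0.2 N m (stays where left). Origin: on the axis at the seat, the top of a shoulder of 21 mm radius, 78 mm above the bench, where the hub rests when home. The shaft above it is 22 mm in diameter, 40 mm tall (top 7 mm tapered), keyed on its -x side. At the start its x axis points 46 to 80 degrees anticlockwise of the jig's x.
- key (a point): Middle of the outer face of the brass key on the shaft's -x side: 16 mm from the axis, 10 mm above the seat. The key is 8 mm wide and 20 mm tall from the seat, with a narrower nose 5 mm wide up to 24 mm. A white line on top of the cam points the opposite way, along the spindle's x, where the lever's arm will lie.
- cam (a point): Centre of the dark wooden eccentric cam fixed to the spindle: a disc of 80 mm diameter, 22 to 42 mm above the bench, its centre 14 mm off the axis, 39 degrees anticlockwise of the spindle's x. Turning clockwise from above drives it onto the blank; with the blank on the fence it is tight when the spindle's x is about 0.1 rad anticlockwise of the jig's x. Limit: 0.6 rad clockwise of the jig's x.
- blank: Dark hardwood blank, 50 (x) x 160 (y) x 44 mm, loose, lying in the jig's bay with up to 7 mm gap to the fence; origin at the centre of its underside, which is 18 mm above the bench. Its x axis is parallel to the jig's x.
- tape: Green and black tape measure, 40 (x) x 72 (y) x 68 mm tall, about 0.28 kg, standing upright on the blank; origin at the centre of its underside, z up.
- lever: Lever with steel hub, aluminium arm and red knob, 0.45 kg, balanced near the hub, lying right way up on the cork mat. Square hub 44 x 44 mm, 36 mm tall; origin at the centre of the hub's underside, z up. Through bore along z, 24.4 mm wide. Flat arm 24 mm wide, 14 mm thick, underside level with the hub's, runs to x = +132 mm. Fitted home, its origin and x axis coincide with the spindle's.
- keyway (a point): Middle of the back of the lever's keyway, on the bore's -x side (away from the arm): 17.4 mm from the bore's axis, 18 mm above the underside. The keyway is 10.4 mm wide, right through the hub, 1.2 mm clear of the key and shaft on each side, marked by a white patch on the hub's top.
- knob (a point): Top centre of the lever's upright red knob: 24 mm diameter, 120 mm from the bore's axis, 14 to 60 mm above the lever's underside.
- mat: Fixed cork mat, 240 (x) x 320 (y) x 4 mm; origin at the centre of its underside.
- old_lever: Like the lever but dark steel with a black knob and no keyway (does not fit): a bystander lying on the mat; same sizes and origin as the lever.
- glue: Yellow glue bottle, 64 mm diameter, about 190 mm tall, standing: a bystander; origin at the centre of its base.
- plane: Wooden hand plane, 56 (x) x 160 (y) mm, about 95 mm tall with its iron: a bystander; origin under its centre.
- mallet: Wooden mallet, head 60 (x) x 110 (y) x 70 mm, handle to x = -180 mm: a bystander; origin under the head.
- pencils: Blue cup of pencils, 72 mm diameter, 155 mm tall: a bystander; origin at the centre of its base.
Things that resemble listed ones, but are neither listed nor needed, are in the scene too. Several things have the shape of the tape; the one meant has the colours described above. Several things look just like the lever: the one meant starts farthest from the robot's base.

How it is judged:
On the way, in this order (a step that is already met when the one before it is completed fails the run):
1. the tape measure stands on the bench or mat, clear of the jig (height (world z) of tape below 0.012 m and angle between tape's own z axis and vertical below 0.12 rad and horizontal distance between tape and jig above 0.12 m and linear speed of tape below 0.03 m/s), for 0.2 s.
2. the lever is fully home on the spindle, keyed (z of lever in the frame of spindle between -0.003 and 0.0035 m and horizontal distance between lever and spindle below 0.004 m and angle between the x axis of lever and the x axis of spindle, either way round below 0.25 rad and angle between lever's own z axis and vertical below 0.08 rad), for 0.2 s.
3. the cam clamps the blank against the fence (contact force between spindle and blank above 3 N and x of blank in the frame of jig above 0.0425 m and z of blank in the frame of jig below 0.022 m and angle between blank's own z axis and vertical below 0.06 rad and angle between the y axis of blank and the y axis of jig, either way round below 0.06 rad), for 0.1 s.
At the end, for the whole second after the job is handed in: Lever keyed on the spindle, within 3.5 mm of its seat and 4 mm of the axis, level; cam presses the blank with over 3 N; blank within 2.5 mm of the fence, flat and parallel; tape upright on bench or mat (underside under 12 mm), over 120 mm from the jig's centre; all at rest (all of step 1 and all of step 2 and all of step 3 and linear speed of each of lever, blank below 0.02 m/s and angular speed of lever below 0.2 rad/s); the robot touches nothing.
It fails at once if the old lever, glue, plane, mallet or pencil cup is disturbed (moved more than 25 mm) (distance of any of old_lever, glue, plane, mallet, pencils from where it was at the start of the episode above 0.025 m).
It also fails if it takes over 72 s, if anything falls off the work surface, if the arm or the gripper's body presses on something with over 40 N, if the wrist force passes 120 N, or if a joint passes its speed limit or range.

ROBOT

A 7-joint arm with a two-finger parallel gripper is mounted at the origin on the work surface. World frame = base frame: x ahead of the robot, y to its left, z up, the work surface at z = 0. Lengths are in m, angles in rad, forces in N, time in s.
With the tool pointing down it reaches from about 0.425 to 0.825 m from the base axis. Payload 3.6 kg.
Tool frame: the origin (TCP) lies at the very end of the fingers, on their centre line; the grasp point (between the pads) lies 19 mm behind it (ctrl.tcp_to_grasp is the distance from the TCP to the grasp point, in m); x points along the fingers, y is the direction in which the jaws open and shut, and the axes are right-handed (so a half turn about x gives the same grasp; the last joint's range is limited). The gripper opens to 85 mm and grips with 20 to 120 N. Pads are 22 mm wide; open, the fingers measure 114 mm over their backs; the gripper's body (76 mm by 85 mm) begins 54 mm behind the grasp point. The pads swing forward as they close: fully open they stand 13 mm farther back than shut.
Start: joints at [1.111, 0.615, -0.013, 1.423, 0.008, 1.103, -0.04], TCP at [0.273, -0.59, 0.231] pointing down, gripper open.
Joint ranges: [-3.12, 3.12], [-0.3, 2.06], [-1.34, 1.32], [0.26, 2.42], [-1.36, 4.5], [0.01, 1.98], [-2.84, 2.84]. Speed limits (rad/s): [2.79, 2.79, 3.14, 3.14, 3.14, 3.14, 3.14].

INTERFACE

Orientations are given as a unit quaternion [x, y, z, w].
In Python, from rig import ctrl, viewer gives the robot as it stands. The module is installed in compiled form; this text tells all that it offers.
- The arm moves only by the tool jog_arm, never from a script. Its argument "rows" is a list of rows, each a list of 7 numbers: the shift along the world's x, y, z as a fraction of full scale, then the turn, a rotation vector about the world's x, y, z as a fraction of full scale, then the opening, from -1 (shut) to 1 (fully open), so that 0 is half open. A call has 1 to 20 rows; each row shifts and turns the commanded pose from where the row before left it; what a row does not reach is not made up. Full scale, the value 1, is 0.5 m for a shift and 90 degrees for a turn. A row lasts 1/8 s, in which the tool goes at most 62.5 mm and 10.7 degrees, less where a joint would pass 70% of its speed; a pose out of reach is approached as far as the arm can. A call with a number of a shift or a turn outside -1 to 1 is refused whole. A call with a gripper value outside its range is refused whole. The fingers move at their own pace and stop on an object; "force" is the grip in N (left out, the last holds). Time passes only in rows, so rows that do not move let the fingers close. It gives the time, the measured TCP pose, the force and the opening at its end, in the units of the state.
- ctrl.state(): the state, without advancing time (a new reading comes with each control period).
- viewer.read_camera(name): name is "scene" or "top" or "wrist"; returns a dict with "frame" (384x512x3 uint8, blue, green, red), "fx", "fy", "cx", "cy" (pixels), "cam_to_world" (4x4, takes a point from camera to world coordinates). Camera axes: x right, y down, z forward; pixel columns grow to the right and rows downward; lengths in m; the calibration is good to about 2 mm. A picture is of the moment at which its call begins. There is no depth.
- ctrl.sign_off(): hands the job in, once; it reports no verdict.
Trained networks look in a picture, given as the dict that the camera call returned (one of the last four; its "shot" number tells which), for a name from the list of things; names that differ only in an ending like _2 or _b are one class to them, and where a whole thing is asked for, a point or a joint stands for the part that bears it (a point fixed in the world has none). Each returns a list of dicts, best first, with "conf" (0 to 1); they miss things now and then, are a little off and sometimes report something else, mostly with a low value. They report only what shows in the picture. A call takes as long as a camera call. They do not tell look-alikes from the thing itself.
- viewer.recognise(picture, thing): "xy" ([column, row] in pixels, amid what is visible of it).
The state is a dict: "clock": time; "joint_pos": joint angles; "qd": joint speeds; "tau": joint torques, N m; "position": TCP position; "ee_rot": TCP orientation; "ft_force": force on the tool from outside, world axes, zero at the start; "torque": the same for the moment, N m; "width": finger opening in m.
Only numpy, scipy, OpenCV 4.12 (cv2) and the standard library are available. Lean on these libraries where they do the work, as an engineer would, in place of code of your own. Each camera call takes 0.05 s, during which the arm holds its last target.

## Working session

There is one attempt and no reset: what is moved stays moved. The work goes in short steps, Python scripts to look and compute and a tool call to move; the robot and the scene stay as the last step left them, time stands still between calls to the robot, and variables do not carry over. Pictures are saved under pics/ and viewed, and the job is handed in when it is done.

Besides the shell and the picture viewer there is one more tool, called in YAML: its name, and indented under it one key for each argument. jog_arm: Moves the arm, as the interface text tells. Shift numbers are shares of 0.5 m and turn numbers shares of 90 degrees, none past 1 either way. Its arguments: {"type":"object","properties":{"rows":{"type":"array","items":{"type":"array","items":{"type":"number","minimum":-1,"maximum":1}}},"force":{"type":"number"}},"required":["rows"]}

```bash
mkdir -p pics; ls
cat > h.py <<'E'
import numpy as np, cv2
from rig import ctrl, viewer
def snap(n,fn,scale=1.5):
    p=viewer.read_camera(n); f=p["frame"]
    cv2.imwrite(f"pics/{fn}.png",cv2.resize(f,None,fx=scale,fy=scale,interpolation=cv2.INTER_CUBIC)); return p
def ray(p,uv):
    T=np.array(p["cam_to_world"]); d=np.array([(uv[0]-p["cx"])/p["fx"],(uv[1]-p["cy"])/p["fy"],1.])
    return T[:3,3],T[:3,:3]@d
def onz(p,uv,z):
    o,d=ray(p,uv); return o+d*(z-o[2])/d[2]
def tri(obs):
    A=[];b=[]
    for p,uv in obs:
        o,d=ray(p,uv); d=d/np.linalg.norm(d); M=np.eye(3)-np.outer(d,d); A.append(M); b.append(M@o)
    A=np.vstack(A);b=np.hstack(b); x,r,_,_=np.linalg.lstsq(A,b,rcond=None); return x,np.sqrt(r/len(obs))
def proj(p,X):
    T=np.linalg.inv(np.array(p["cam_to_world"])); c=T[:3,:3]@np.array(X)+T[:3,3]
    return np.array([p["fx"]*c[0]/c[2]+p["cx"],p["fy"]*c[1]/c[2]+p["cy"]])
E
python3 - <<'E'
from h import *
np.set_printoptions(precision=4,suppress=True)
s=ctrl.state(); print(s["clock"],s["position"],s["ee_rot"],s["width"],s["ft_force"],ctrl.tcp_to_grasp)
P={n:snap(n,n+"0") for n in("scene","top","wrist")}
for n,p in P.items(): print(n,p["fx"],p["cx"],p["cy"],np.array(p["cam_to_world"]))
for n in ("scene","top"):
  for t in "jig fence spindle key cam blank tape lever keyway knob mat old_lever glue plane mallet pencils".split():
    print(n,t,[(np.round(r["xy"],1).tolist(),round(r["conf"],2)) for r in viewer.recognise(P[n],t)])
E
```

```text
pics
0.0 [ 0.2729 -0.5891  0.2301] [-0.6903 -0.1531  0.6907 -0.1513] 0.08554067667943946 [-0.0195 -0.2219 -0.3339] 0.0187
scene 399.49159096293056 255.55314423214165 191.71906632484595 [[-0.516   0.5057 -0.6914  1.433 ]
 [ 0.8564  0.3209 -0.4044  0.5012]
 [ 0.0174 -0.8008 -0.5987  0.8647]
 [ 0.      0.      0.      1.    ]]
top 349.09314286539336 257.9801149175158 196.77561488343937 [[-0.0017 -0.9955  0.0944  0.4082]
 [-0.9999  0.0004 -0.0135 -0.0354]
 [ 0.0134 -0.0944 -0.9954  1.1911]
 [ 0.      0.      0.      1.    ]]
wrist 305.6436682153997 252.27394209637188 190.73164031907072 [[ 0.4202 -0.8747 -0.2416  0.3336]
 [-0.9074 -0.406  -0.1082 -0.561 ]
 [-0.0034  0.2647 -0.9643  0.3745]
 [ 0.      0.      0.      1.    ]]
scene jig [([205.3, 199.5], 0.96), ([209.0, 175.5], 0.38)]
scene fence [([211.0, 198.7], 0.7)]
scene spindle [([210.4, 178.8], 0.51), ([279.3, 225.8], 0.4)]
scene key [([208.9, 179.1], 0.71), ([248.4, 213.0], 0.49)]
scene cam [([208.0, 172.9], 0.59)]
scene blank [([200.4, 190.7], 0.83), ([210.3, 176.9], 0.7)]
scene tape [([132.3, 182.5], 0.67), ([259.2, 192.8], 0.67),
[... 816 characters left out ...]
), ([301.9, 178.6], 0.53)]
top blank [([302.2, 177.3], 0.88)]
top tape [([378.8, 158.3], 0.96), ([314.2, 174.3], 0.85), ([250.7, 197.8], 0.78), ([161.3, 189.3], 0.68)]
top lever [([162.0, 194.5], 0.8), ([140.3, 279.1], 0.56)]
top keyway [([137.2, 284.4], 0.69), ([161.3, 195.4], 0.59), ([181.3, 187.9], 0.32), ([312.9, 196.9], 0.22)]
top knob [([140.2, 283.2], 0.94), ([160.4, 192.1], 0.6), ([180.2, 123.4], 0.52)]
top mat [([179.4, 190.4], 0.84)]
top old_lever [([217.0, 185.6], 0.92)]
top glue [([301.9, 178.1], 0.64)]
top plane [([181.2, 123.5], 0.93), ([309.8, 203.0], 0.66), ([302.4, 180.8], 0.36)]
top mallet [([300.3, 121.8], 0.92), ([303.8, 181.3], 0.58)]
top pencils [([246.3, 116.7], 0.92)]
```

View pics/scene0.png

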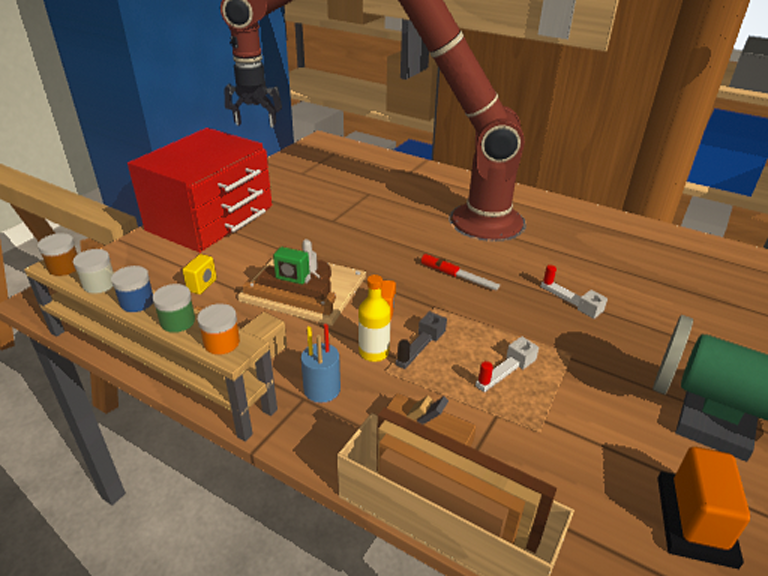

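View pics/top0.png

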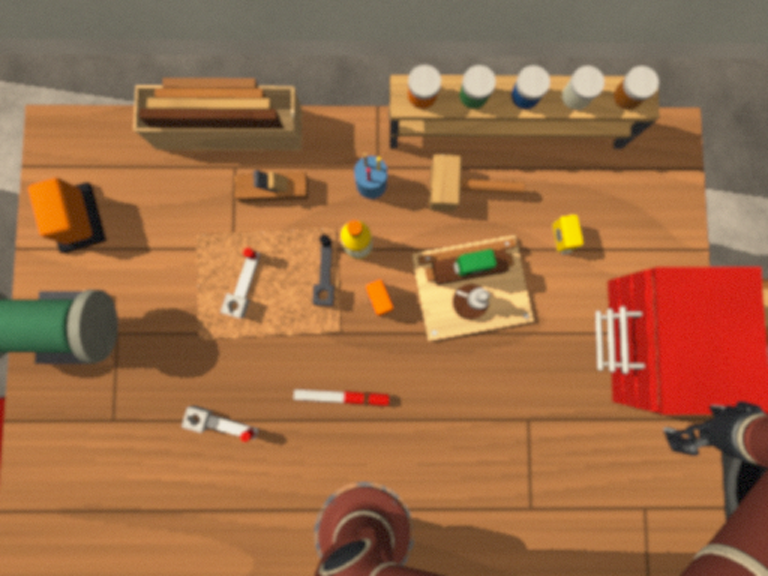

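View pics/wrist0.png

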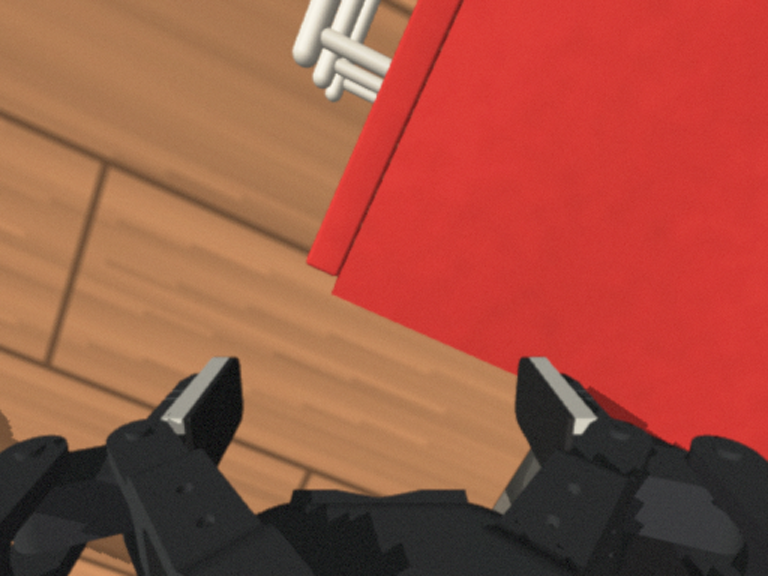

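The scene image shows green tape at (290,265) on the blank, a yellow tape at (200,273) and an orange one at (388,290). It also shows a red-knob lever on the mat at (505,362) and another near the base at (575,290). The green tape fits the description. The lever on the mat is the farther one from the base. I'll enlarge both to confirm.

Run:
```python
from h import *
np.set_printoptions(precision=4,suppress=True)
p=viewer.read_camera("top"); f=p["frame"]
a=cv2.resize(f[145:235,265:365],None,fx=6,fy=6,interpolation=cv2.INTER_CUBIC)
cv2.imwrite("pics/jigcrop.png",a)
b=cv2.resize(f[145:300,115:245],None,fx=3.8,fy=3.8,interpolation=cv2.INTER_CUBIC)
cv2.imwrite("pics/levcrop.png",b)
q=viewer.read_camera("scene")
cv2.imwrite("pics/jigcrop2.png",cv2.resize(q["frame"][145:225,150:270],None,fx=6,fy=6,interpolation=cv2.INTER_CUBIC))
for n,uv,z in [("jigc",(313,193),.018),("tape",(317,176),.13),("hub",(157,202),.04),("knob",(166,169),.064),("nearhub",(131,280),.036),("mat",(179,190),.004),("glue",(236,157),.19),("ytape",(379,157),.068),("otape",(252,198),.03),("cab",(440,226),.25),("oldhub",(215,195),.04),("oldknob",(216,161),.06),("pencils",(246,118),.15),("mallet",(297,120),.07),("plane",(181,123),.09)]:
    print(n,onz(p,uv,z))
```

```text
jigc [ 0.5322 -0.2376  0.018 ]
tape [ 0.5729 -0.2315  0.13  ]
hub [0.5002 0.2818 0.04  ]
knob [0.606  0.2488 0.064 ]
nearhub [0.2474 0.3603 0.036 ]
mat [0.5441 0.218  0.004 ]
glue [0.6194 0.0148 0.19  ]
ytape [ 0.6457 -0.4481  0.068 ]
otape [ 0.5142 -0.0311  0.03  ]
cab [ 0.4178 -0.5405  0.25  ]
oldhub [0.5233 0.0912 0.04  ]
oldknob [0.6334 0.0869 0.06  ]
pencils [ 0.749  -0.0132  0.15  ]
mallet [ 0.7689 -0.1798  0.07  ]
plane [0.7516 0.1975 0.09  ]
```

View pics/jigcrop.png

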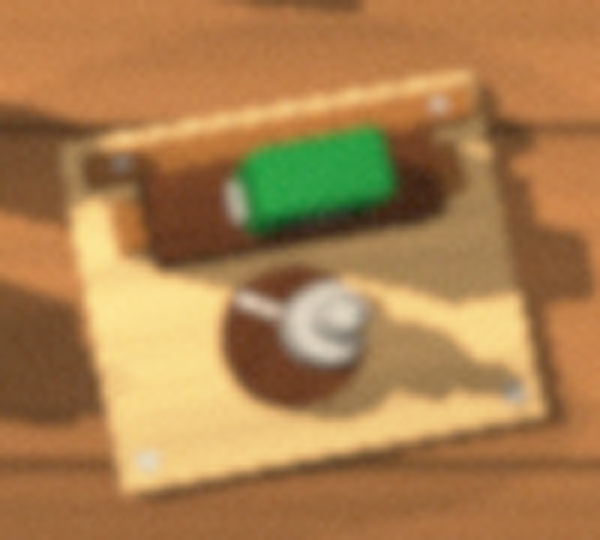

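View pics/levcrop.png

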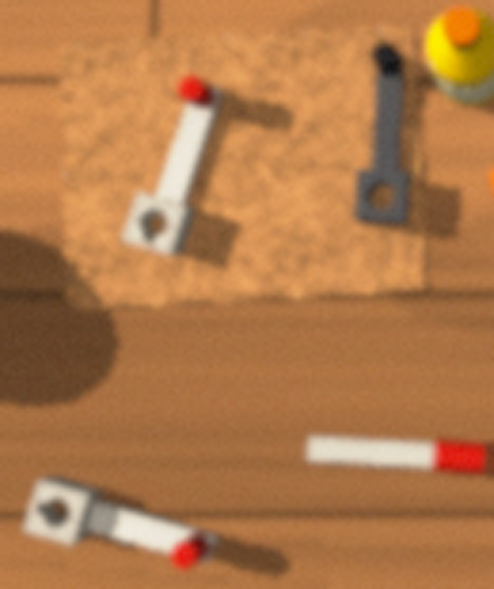

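View pics/jigcrop2.png

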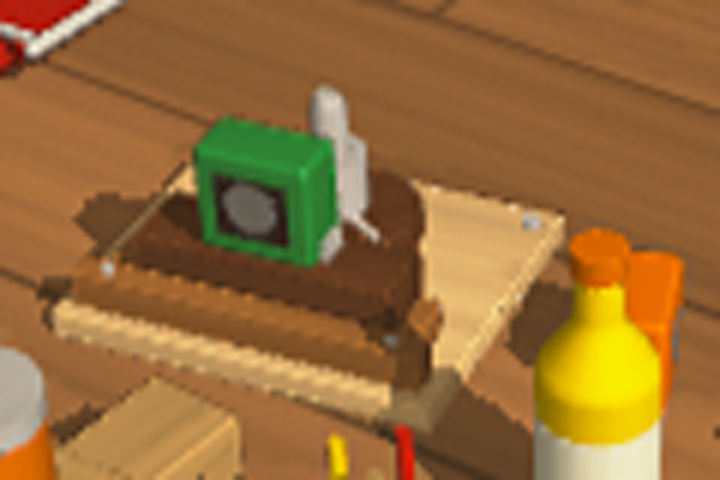

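The crops confirm both. The green-and-black tape stands on the blank, at (320,180) in the first crop. The wanted lever is the red-knobbed one on the mat, with its hub at (155,222) and knob at (193,90); the decoy's hub is at (57,510), nearer the base. I'll go up and over the jig next.

jog_arm:
  rows:
    - [0,0,0.12,0,0,0,0.4]
    - [0,0,0.12,0,0,0,0.4]
    - [0.04,0.04,0.08,0,0,0,0.4]
    - [0.07,0.1,0,0,0,0,0.4]
    - [0.07,0.1,0,0,0,0,0.4]
    - [0.07,0.1,0,0,0,0,0.4]
    - [0.07,0.1,0,0,0,0,0.4]
    - [0.07,0.1,0,0,0,0,0.4]
    - [0.04,0.1,0,0,0,0,0.4]
    - [0,0,0,0,0,0,0.4]
    - [0,0,0,0,0,0,0.4]

```text
clock: 3.22
position: [0.4878, -0.2705, 0.3914]
ee_rot: [-0.69, -0.152, 0.691, -0.152]
ft_force: [0.2, -1.0, -1.0]
width: 0.06
```

```bash
cat >> h.py <<'E'
from scipy.spatial.transform import Rotation as Rn
np.set_printoptions(precision=4,suppress=True)
def st():
    s=ctrl.state(); R=Rn.from_quat(s["ee_rot"]).as_matrix()
    print("t",round(s["clock"],2),"pos",np.array(s["position"]),"jaw",R[:,1],"jawyaw",np.degrees(np.arctan2(R[1,1],R[0,1])),"app",R[:,0],"q",np.array(s["joint_pos"]),"F",np.array(s["ft_force"]),"M",np.array(s["torque"]),"w",s["width"]); return s
def rec(p,*ts):
    for t in ts: print(t,[(np.round(r["xy"],1).tolist(),round(r["conf"],2)) for r in viewer.recognise(p,t)])
E
python3 - <<'E'
from h import *
st(); p=snap("wrist","w1"); rec(p,"jig","tape","spindle","key","cam","blank","fence"); np.save("w1.npy",p,allow_pickle=True)
E
```

```text
t 3.23 pos [ 0.4878 -0.2705  0.3914] jaw [ 0.4199 -0.9076  0.0009] jawyaw -65.17433316458286 app [-0.0004 -0.0012 -1.    ] q [ 0.5311  0.3592 -0.0983  1.4107  0.0364  1.3732 -0.7055] F [ 0.1713 -0.9519 -1.037 ] M [-0.0506  0.0439  0.0407] w 0.059960181130717174
jig [([246.4, 120.6], 0.95)]
tape [([258.8, 79.9], 0.89), ([113.6, 63.6], 0.83), ([405.8, 97.0], 0.74)]
spindle [([237.7, 129.0], 0.97)]
key [([236.6, 130.1], 0.59)]
cam [([236.1, 129.5], 0.86)]
blank [([229.3, 82.3], 0.88), ([237.7, 128.8], 0.66)]
fence [([244.8, 119.3], 0.74)]
```

View pics/w1.png

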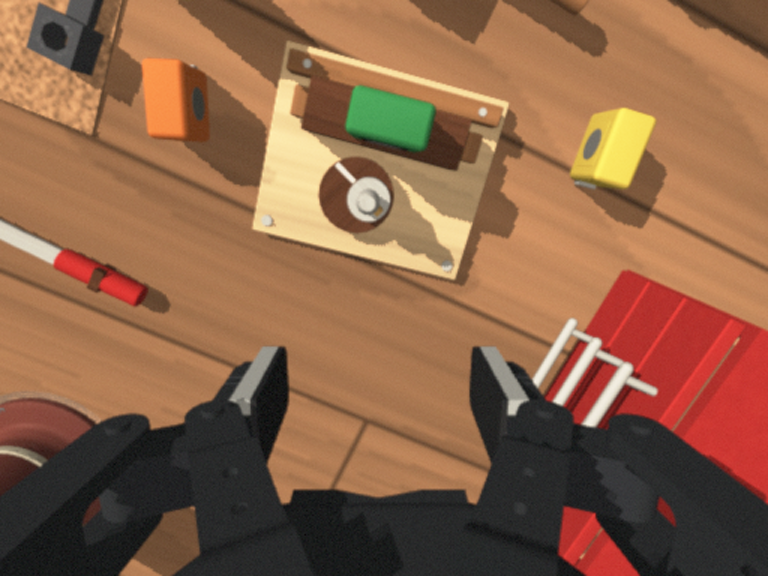

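The wrist view shows the green tape at (391,118), the spindle at (368,198) with its white line toward (338,165), and the jig corners at (253,230) and (458,279).

Run:
```python
from h import *
p=np.load("w1.npy",allow_pickle=True).item()
f=p["frame"]; cv2.imwrite("pics/w1c.png",cv2.resize(f[20:195,160:350],None,fx=4,fy=4,interpolation=cv2.INTER_CUBIC))
g=lambda u,v,z: onz(p,(u/1.5,v/1.5),z)
a=g(253,230,.018);b=g(458,279,.018);c=g(508,102,.018);d=g(288,42,.018)
print(a,b,c,d); y=(a-b)[:2]; print(np.linalg.norm(y),np.degrees(np.arctan2(-y[0],y[1])))
h=f.astype(int); m=((h[:,:,1]>90)&(h[:,:,2]<80)&(h[:,:,0]<110)&(h[:,:,1]>1.4*h[:,:,0])).astype(np.uint8); m[:20]=0; m[150:]=0
cs,_=cv2.findContours(m,0,2); cm=max(cs,key=cv2.contourArea); r=cv2.minAreaRect(cm); print(r)
bx=cv2.boxPoints(r); W=[onz(p,q,.13) for q in bx]; print(np.array(W)); print(np.mean(W,0))
print("sp",onz(p,(368/1.5,198/1.5),.118))
```

```text
[ 0.4192 -0.145   0.018 ] [ 0.4658 -0.3823  0.018 ] [ 0.6591 -0.3412  0.018 ] [ 0.615  -0.1093  0.018 ]
0.24175264785474349 11.09687221286264
((259.1764831542969, 78.29412078857422), (55.78319549560547, 31.529630661010742), 14.03624439239502)
[[ 0.5575 -0.2044  0.13  ]
 [ 0.5941 -0.1987  0.13  ]
 [ 0.6081 -0.2659  0.13  ]
 [ 0.5714 -0.2735  0.13  ]]
[ 0.5828 -0.2356  0.13  ]
sp [ 0.5145 -0.2472  0.118 ]
```

View pics/w1c.png

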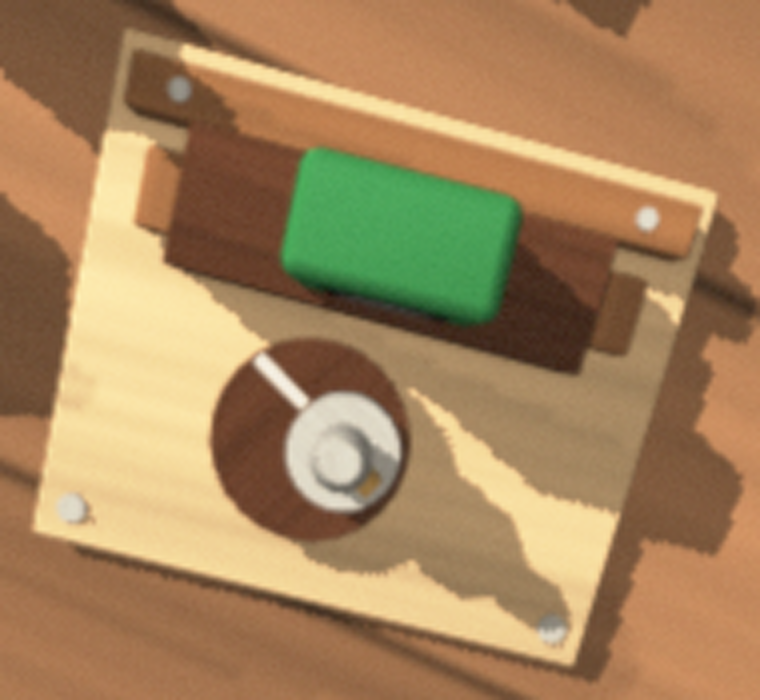

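jog_arm:
  rows:
    - [0.0237,0.0088,-0.03,0,0,0.1064,0.4]
    - [0.0237,0.0088,-0.03,0,0,0.1064,0.4]
    - [0.0237,0.0088,-0.03,0,0,0.1064,0.4]
    - [0.0237,0.0088,-0.03,0,0,0.1064,0.4]
    - [0.0237,0.0088,-0.03,0,0,0.1064,0.4]
    - [0.0237,0.0088,-0.03,0,0,0.1064,0.4]
    - [0.0237,0.0088,-0.03,0,0,0.1064,0.4]
    - [0.0237,0.0088,-0.03,0,0,0.1064,0.4]
    - [0,0,0,0,0,0,0.4]

```text
clock: 4.75
position: [0.5827, -0.2341, 0.2696]
ee_rot: [0.448, 0.548, -0.448, 0.546]
ft_force: [0.5, -0.2, 0.8]
width: 0.0596
```

Run:
```python
from h import *
st(); p=snap("wrist","w2"); rec(p,"tape","spindle","key"); np.save("w2.npy",p,allow_pickle=True)
p1=np.load("w1.npy",allow_pickle=True).item()
R=[]
```

```text
t 4.75 pos [ 0.5827 -0.2341  0.2696] jaw [ 0.9803  0.1977 -0.0024] jawyaw 11.404111796395682 app [-0.0029  0.0021 -1.    ] q [ 0.5816  0.5772 -0.4061  1.4244  0.2328  1.191   0.3464] F [ 0.477  -0.237   0.8478] M [-0.0677 -0.0198 -0.0563] w 0.05961843143983412
tape [([252.3, 177.4], 0.94), ([273.0, 313.6], 0.89), ([208.1, 1.6], 0.45)]
spindle [([192.0, 153.0], 0.61)]
key [([192.0, 151.1], 0.56)]
```

View pics/w2.png

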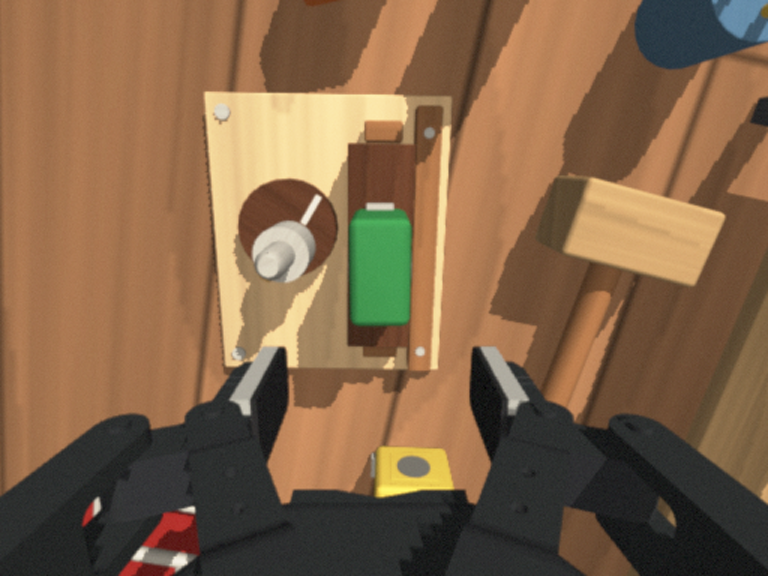

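The tape's top face is centred at (381,268) and squared to the jaws. The spindle top is at (272,262). I'll triangulate both.

Run:
```python
from h import *
p1=np.load("w1.npy",allow_pickle=True).item();p2=np.load("w2.npy",allow_pickle=True).item()
c=lambda u,v:(160+u/4,20+v/4)
w=lambda u,v:(u/1.5,v/1.5)
print("tape",tri([(p1,c(403,230)),(p2,w(381,268))]), onz(p2,w(381,268),.13),onz(p1,c(403,230),.13))
print("sp top",tri([(p1,c(341,458)),(p2,w(268,265))]))
print("corners jig w2",[onz(p2,w(*q),.018) for q in((206,92),(228,369),(438,369),(452,97))])
print([onz(p2,w(*q),.13) for q in((352,213),(409,212),(410,323),(352,323))])
```

```text
tape (array([ 0.5853, -0.2364,  0.1114]), array([0.001])) [ 0.5834 -0.232   0.13  ] [ 0.5846 -0.2368  0.13  ]
sp top (array([ 0.5107, -0.2482,  0.1163]), array([0.0007]))
corners jig w2 [array([ 0.4222, -0.1429,  0.018 ]), array([ 0.467 , -0.3812,  0.018 ]), array([ 0.6608, -0.342 ,  0.018 ]), array([ 0.6168, -0.1075,  0.018 ])]
[array([ 0.559 , -0.2016,  0.13  ]), array([ 0.5933, -0.194 ,  0.13  ]), array([ 0.6094, -0.2645,  0.13  ]), array([ 0.5721, -0.2721,  0.13  ])]
```

jog_arm:
  rows:
    - [0.002,-0.002,-0.09,0,0,0,0.4]
    - [0,0,-0.09,0,0,0,0.4]
    - [0,0,-0.09,0,0,0,0.4]
    - [0,0,-0.06,0,0,0,0.4]
    - [0,0,-0.04,0,0,0,0.4]
    - [0,0,0,0,0,0,0.4]

```text
clock: 5.7
position: [0.5829, -0.2359, 0.0855]
ee_rot: [0.447, 0.548, -0.449, 0.546]
ft_force: [0.3, -0.8, 1.1]
width: 0.0601
```

jog_arm:
  rows:
    - [0,0,0,0,0,0,-1]
    - [0,0,0,0,0,0,-1]
    - [0,0,0,0,0,0,-1]
    - [0,0,0,0,0,0,-1]
  force: 45

```text
clock: 6.2
position: [0.5847, -0.2361, 0.0879]
ee_rot: [0.448, 0.546, -0.448, 0.548]
ft_force: [-2.0, -1.0, 6.5]
width: 0.0393
```

jog_arm:
  rows:
    - [0,0,0.04,0,0,0,-1]
    - [0,0,0.08,0,0,0,-1]
    - [0,0,0.1,0,0,0,-1]
    - [0,0,0.08,0,0,0,-1]

```text
clock: 6.7
position: [0.584, -0.2352, 0.2375]
ee_rot: [0.448, 0.548, -0.447, 0.547]
ft_force: [-0.4, -0.3, -2.5]
width: 0.0395
```

Run:
```python
from h import *
st(); p=snap("wrist","w3"); np.save("w3.npy",p,allow_pickle=True); t=snap("top","t3")
cv2.imwrite("pics/t3c.png",cv2.resize(t["frame"][130:300,180:360],None,fx=4,fy=4))
```

```text
t 6.7 pos [ 0.584  -0.2352  0.2375] jaw [0.98   0.1991 0.0004] jawyaw 11.483525127254186 app [ 0.0003  0.0005 -1.    ] q [ 0.5806  0.6038 -0.401   1.4709  0.2486  1.1171  0.3345] F [-0.4479 -0.2819 -2.5352] M [-0.0495 -0.127   0.0081] w 0.03953742517715103
```

View pics/w3.png

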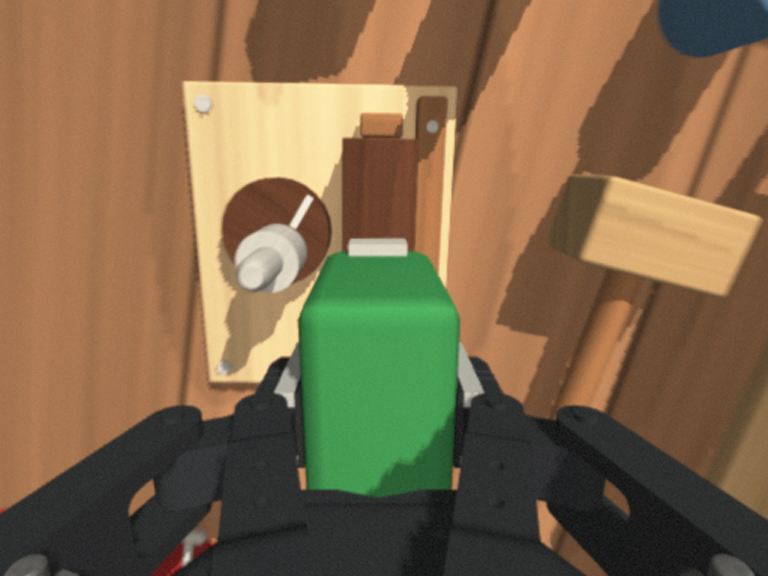

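View pics/t3c.png

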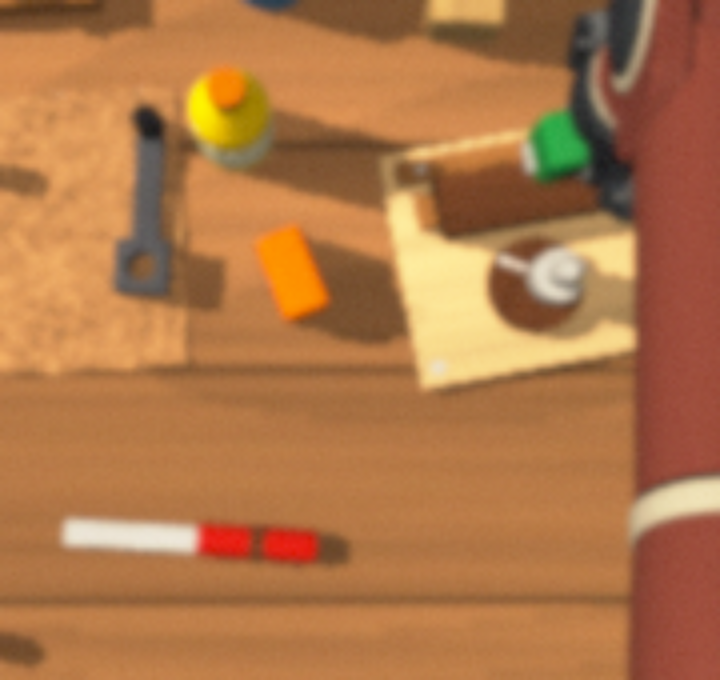

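Run:
```python
from h import *
p=viewer.read_camera("top")
for q,z in (((253,198),.068),((255,209.5),.068),((244,191),.068),((225,263),.01),((264,265),.01),((227,222),.004),((290,226),.018)): print(q,onz(p,q,z))
print(proj(p,(.425,0.0,0)),proj(p,(.44,0.0,.07)))
```

```text
(253, 198) [ 0.5107 -0.0345  0.068 ]
(255, 209.5) [ 0.4735 -0.0409  0.068 ]
(244, 191) [ 0.5335 -0.0054  0.068 ]
(225, 263) [0.2984 0.059  0.01  ]
(264, 265) [ 0.2914 -0.0711  0.01  ]
(227, 222) [0.4349 0.0537 0.004 ]
(290, 226) [ 0.4209 -0.1585  0.018 ]
[242.876  224.9261] [242.2381 219.9212]
```

jog_arm:
  rows:
    - [-0.06,0.094,0,0,0,-0.04,-1]
    - [-0.06,0.094,0,0,0,-0.04,-1]
    - [-0.06,0.094,0,0,0,-0.04,-1]
    - [-0.06,0.094,0,0,0,-0.04,-1]
    - [-0.058,0.094,0,0,0,-0.04,-1]
    - [0,0,-0.1,0,0,0,-1]
    - [0,0,-0.1,0,0,0,-1]
    - [0,0,-0.1,0,0,0,-1]
    - [0,0,-0.07,0,0,0,-1]
    - [0,0,0,0,0,0,-1]

```text
clock: 8.1
position: [0.4314, -0.0006, 0.0483]
ee_rot: [-0.525, -0.473, 0.53, -0.469]
ft_force: [0.6, -0.3, -3.6]
width: 0.0396
```

Run:
```python
from h import *
st(); p=snap("wrist","w4"); t=snap("scene","s4")
cv2.imwrite("pics/s4c.png",cv2.resize(t["frame"][110:250,180:360],None,fx=4,fy=4))
```

```text
t 8.1 pos [ 0.4314 -0.0006  0.0483] jaw [ 0.9935 -0.1131 -0.0097] jawyaw -6.494377570398594 app [-0.0098 -0.0003 -1.    ] q [ 0.1074  0.6179 -0.227   2.2022  0.3709  0.3666 -0.5416] F [ 0.625  -0.2648 -3.5633] M [0.0101 0.0335 0.0369] w 0.039591769656434975
```

View pics/s4c.png

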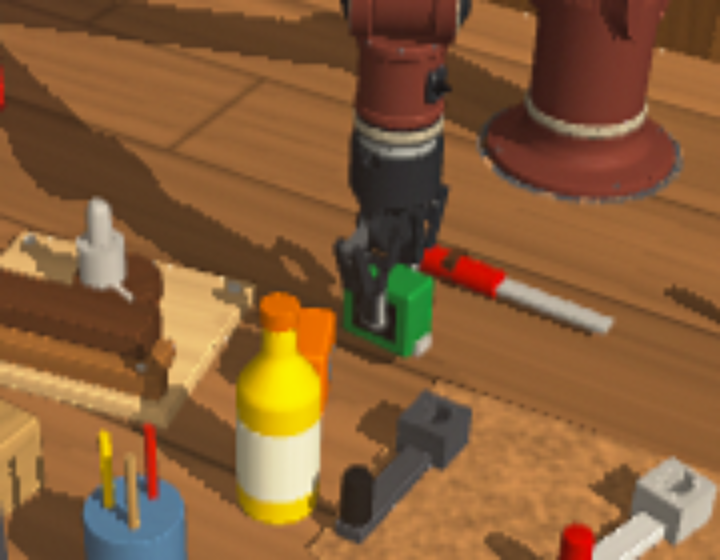

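View pics/w4.png

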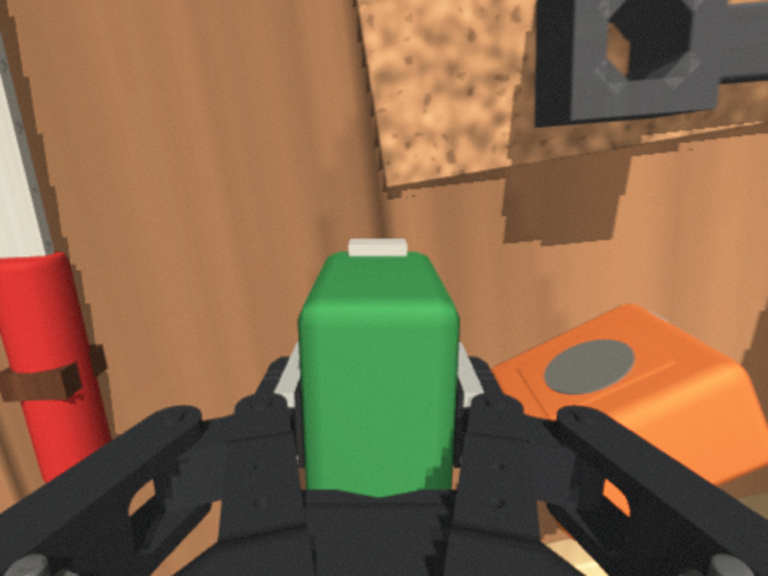

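Tape is still about 20 mm above the bench; nothing in the way. Lowering.

jog_arm:
  rows:
    - [0,0,-0.025,0,0,0,-1]
    - [0,0,-0.013,0,0,0,-1]
    - [0,0,0,0,0,0,-1]

```text
clock: 8.57
position: [0.4349, -0.0006, 0.0322]
ee_rot: [-0.528, -0.471, 0.528, -0.471]
ft_force: [0.1, -0.1, -3.2]
width: 0.0396
```

jog_arm:
  rows:
    - [0,0,-0.006,0,0,0,-1]
    - [0,0,-0.006,0,0,0,-1]
    - [0,0,0,0,0,0,-1]

```text
clock: 8.95
position: [0.4349, -0.0006, 0.0262]
ee_rot: [-0.528, -0.471, 0.528, -0.471]
ft_force: [0.2, 0.3, -3.3]
width: 0.0395
```

jog_arm:
  rows:
    - [0,0,-0.005,0,0,0,-1]
    - [0,0,0,0,0,0,-1]

```text
clock: 9.2
position: [0.435, -0.0005, 0.0258]
ee_rot: [0.528, 0.47, -0.527, 0.471]
ft_force: [-3.9, 0.1, 18.0]
width: 0.0395
```

Contact. Releasing.

jog_arm:
  rows:
    - [0,0,0.003,0,0,0,0.3]
    - [0,0,0,0,0,0,0.3]
    - [0,0,0,0,0,0,0.3]
    - [0,0,0.05,0,0,0,0.3]
    - [0,0,0.1,0,0,0,0.3]
    - [0,0,0.12,0,0,0,0.3]
    - [0,0,0.12,0,0,0,0.3]
    - [0.03,0.1,0.06,0,0,-0.1,0.5]
    - [0.03,0.1,0.06,0,0,-0.1,0.5]
    - [0,0,0,0,0,0,0.5]

```text
clock: 10.45
position: [0.4665, 0.1052, 0.2827]
ee_rot: [0.596, 0.385, -0.59, 0.385]
ft_force: [-0.1, -0.6, 0.3]
width: 0.0643
```

Run:
```python
from h import *
st(); p=snap("wrist","w5"); np.save("w5.npy",p,allow_pickle=True); t=snap("scene","s5"); rec(p,"lever","keyway","knob","tape"); rec(t,"tape")
cv2.imwrite("pics/s5c.png",cv2.resize(t["frame"][130:270,220:420],None,fx=4,fy=4))
```

```text
t 10.45 pos [0.4665 0.1052 0.2827] jaw [ 0.9131 -0.4076  0.0038] jawyaw -24.054809415124062 app [ 0.0062  0.0046 -1.    ] q [ 0.0329  0.3126 -0.3989  1.8195  0.1372  1.0295 -0.8386] F [-0.1423 -0.634   0.338 ] M [-0.0109  0.009   0.0003] w 0.06428799446500576
lever [([22.1, 85.3], 0.97), ([237.7, 12.8], 0.81)]
keyway [([26.2, 83.9], 0.92), ([239.4, 11.1], 0.77)]
knob [([22.7, 83.2], 0.74), ([240.3, 11.9], 0.68), ([386.1, 365.2], 0.34)]
tape [([262.1, 241.9], 0.87), ([317.9, 232.5], 0.6)]
tape [([133.5, 182.6], 0.9), ([275.4, 190.7], 0.8), ([259.7, 195.5], 0.72)]
```

View pics/s5c.png

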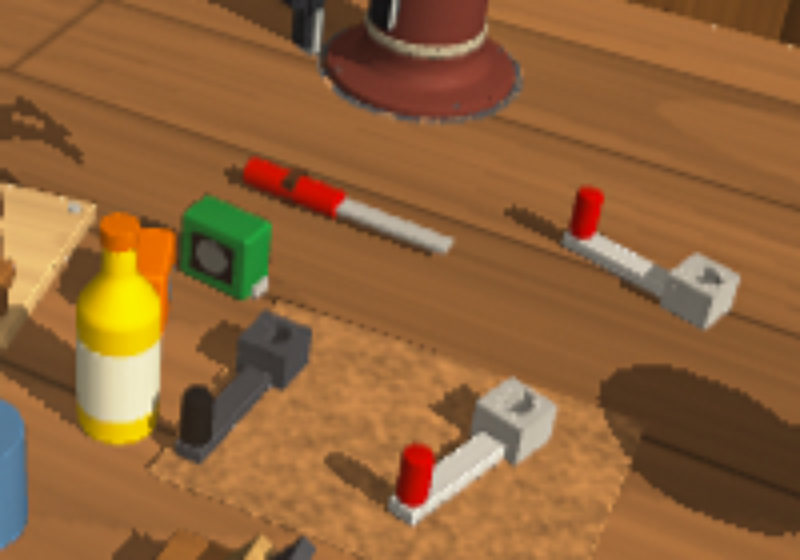

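View pics/w5.png

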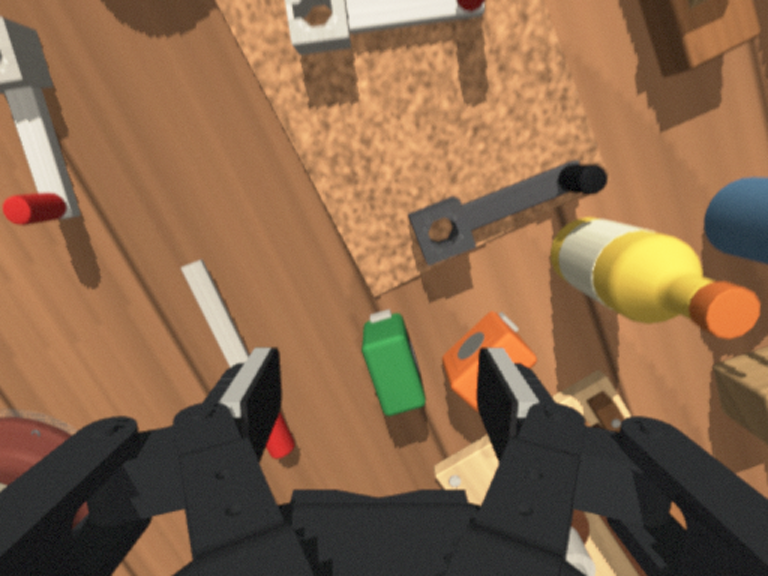

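Tape now stands upright on the bench at (395,365), clear of the orange tape and the mat. Next, over the lever on the mat (hub at (320,22)) with the jaws across the arm.

jog_arm:
  rows:
    - [0.01,0.044,0,0,0,-0.115,0.6]
    - [0.01,0.044,0,0,0,-0.115,0.6]
    - [0.01,0.044,0,0,0,-0.115,0.6]
    - [0.01,0.044,0,0,0,-0.115,0.6]
    - [0.01,0.044,0,0,0,-0.115,0.6]
    - [0.01,0.044,0,0,0,-0.115,0.6]
    - [0.01,0.044,0,0,0,-0.115,0.6]
    - [0,0.044,0,0,0,-0.115,0.6]
    - [0,0,0,0,0,0,0.6]

```text
clock: 11.92
position: [0.4993, 0.2767, 0.2795]
ee_rot: [-0.699, 0.105, 0.7, 0.105]
ft_force: [-0.3, -0.8, -0.4]
width: 0.0685
```

Run:
```python
from h import *
st(); p=snap("wrist","w6"); np.save("w6.npy",p,allow_pickle=True); rec(p,"lever","keyway","knob")
```

```text
t 11.93 pos [0.4993 0.2767 0.2795] jaw [-0.2934 -0.956   0.0003] jawyaw -107.05948274525413 app [-0.0014  0.0001 -1.    ] q [-0.4876  0.4484 -0.0863  1.5852  0.0408  1.1109 -2.4521] F [-0.299  -0.8098 -0.42  ] M [-0.0011  0.0024 -0.0034] w 0.06851581734172679
lever [([274.5, 319.4], 0.96), ([243.9, 130.6], 0.89), ([427.4, 5.1], 0.28)]
keyway [([245.0, 125.9], 0.89), ([276.6, 319.4], 0.78)]
knob [([243.3, 128.6], 0.78), ([275.5, 316.8], 0.67)]
```

View pics/w6.png

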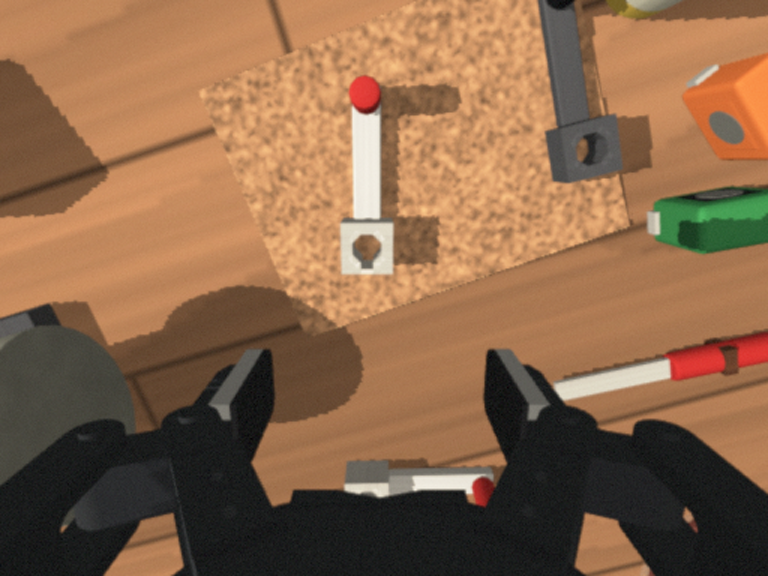

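The hub's top face spans (340,220)–(393,274), with the knob at (365,92) and the keyway notch on the side away from the arm. It is nearly squared to the jaws.

Run:
```python
from h import *
p=np.load("w6.npy",allow_pickle=True).item(); f=p["frame"]
cv2.imwrite("pics/w6c.png",cv2.resize(f[135:195,205:285],None,fx=10,fy=10,interpolation=cv2.INTER_CUBIC))
w=lambda u,v:(u/1.5,v/1.5)
print("hub",onz(p,w(366.5,247),.04)); k=onz(p,w(365,90),.064); h=onz(p,w(366.5,247),.04); d=k-h; print("knob",k,np.linalg.norm(d[:2]),np.degrees(np.arctan2(d[1],d[0])))
for a in((340,220),(392,220),(393,274),(341,274)): print(onz(p,w(*a),.04))
```

```text
hub [0.4977 0.2883 0.04  ]
knob [0.6127 0.2526 0.064 ] 0.12032787634642408 -17.244293805320446
[0.526  0.3026 0.04  ]
[0.5133 0.2611 0.04  ]
[0.4685 0.2735 0.04  ]
[0.4817 0.3164 0.04  ]
```

View pics/w6c.png

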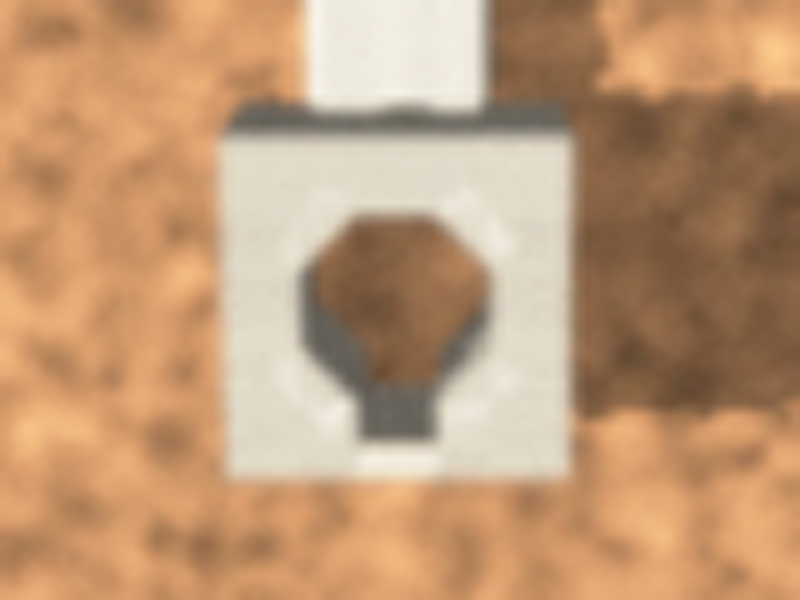

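jog_arm:
  rows:
    - [-0.0056,0.0226,-0.08,0,0,0,0.6]
    - [0,0,-0.1,0,0,0,0.6]
    - [0,0,-0.08,0,0,0,0.6]
    - [0,0,0,0,0,0,0.6]

```text
clock: 12.62
position: [0.4956, 0.2841, 0.1477]
ee_rot: [-0.697, 0.109, 0.701, 0.105]
ft_force: [-1.0, 0.2, 0.2]
width: 0.0681
```

Run:
```python
from h import *
st(); p=snap("wrist","w7"); np.save("w7.npy",p,allow_pickle=True)
```

```text
t 12.62 pos [0.4956 0.2841 0.1477] jaw [-0.2987 -0.9543  0.0061] jawyaw -107.37726749740267 app [-0.0063 -0.0044 -1.    ] q [-0.508   0.5911 -0.0799  1.7496  0.0618  0.811  -2.4914] F [-1.0446  0.2458  0.1921] M [-0.0124 -0.0118 -0.0283] w 0.06814054193353962
```

View pics/w7.png

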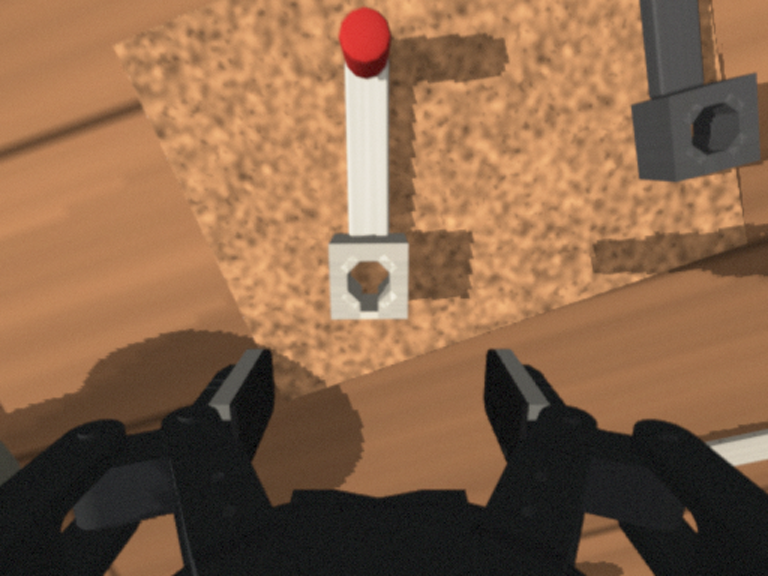

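Run:
```python
from h import *
p=np.load("w6.npy",allow_pickle=True).item();q=np.load("w7.npy",allow_pickle=True).item()
w=lambda u,v:(u/1.5,v/1.5)
print(tri([(p,w(367.2,248.5)),(q,w(369.5,280.5))]), onz(q,w(369.5,280.5),.04))
print(tri([(p,w(365,92)),(q,w(365,36))]))
```

```text
(array([0.4947, 0.2892, 0.0306]), array([0.0003])) [0.4972 0.2886 0.04  ]
(array([0.6118, 0.2534, 0.0624]), array([0.0004]))
```

jog_arm:
  rows:
    - [0.001,0.003,-0.08,0,0,0,0.6]
    - [0,0,-0.08,0,0,0,0.6]
    - [0,0,-0.06,0,0,0,0.6]
    - [0,0,0,0,0,0,0.6]
    - [0,0,0,0,0,0,0.6]

```text
clock: 13.3
position: [0.4997, 0.2891, 0.0428]
ee_rot: [0.7, -0.106, -0.698, -0.108]
ft_force: [0.2, 0.6, 0.5]
width: 0.0682
```

Run:
```python
from h import *
st(); p=snap("wrist","w8")
```

```text
t 13.3 pos [0.4997 0.2891 0.0428] jaw [-0.2983 -0.9545 -0.0037] jawyaw -107.35298424408447 app [ 0.0042  0.0025 -1.    ] q [-0.5214  0.744  -0.0653  1.82    0.0816  0.5753 -2.5115] F [0.1726 0.6154 0.474 ] M [-0.0058 -0.0085 -0.0368] w 0.06818450614127658
```

View pics/w8.png

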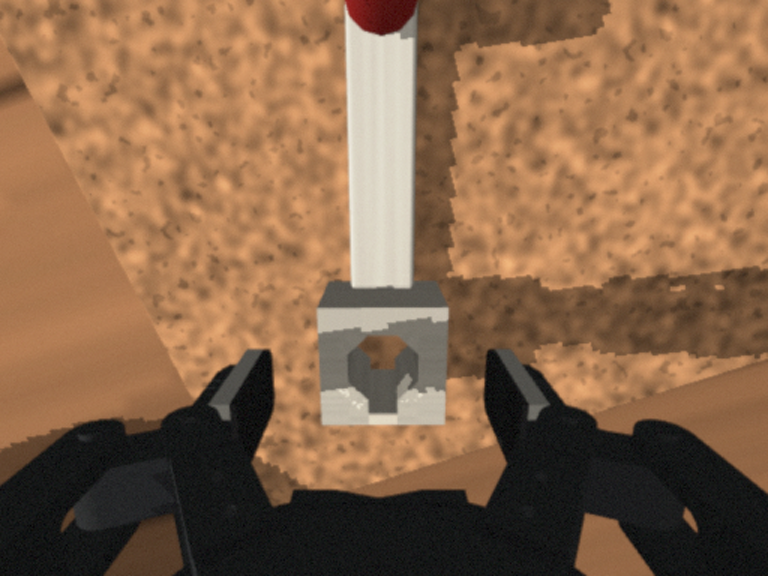

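Hub centred between the pads at (383,366). Going down and gripping.

jog_arm:
  rows:
    - [-0.004,0,-0.04,0,0,0,0.6]
    - [0,0,-0.028,0,0,0,0.6]
    - [0,0,0,0,0,0,0.6]
    - [0,0,0,0,0,0,-1]
    - [0,0,0,0,0,0,-1]
    - [0,0,0,0,0,0,-1]
    - [0,0,0,0,0,0,-1]
  force: 80

```text
clock: 14.22
position: [0.4964, 0.2888, 0.0073]
ee_rot: [0.7, -0.106, -0.698, -0.107]
ft_force: [0.8, -0.9, 6.5]
width: 0.0429
```

Run:
```python
from h import *
st(); p=snap("wrist","w9"); np.save("w9.npy",p,allow_pickle=True)
```

```text
t 14.22 pos [0.4964 0.2888 0.0073] jaw [-0.2978 -0.9546 -0.0018] jawyaw -107.32291163176902 app [ 0.0018  0.0013 -1.    ] q [-0.5282  0.7989 -0.0587  1.8397  0.0872  0.5032 -2.5186] F [ 0.7879 -0.9464  6.5246] M [-0.0632  0.149   0.0426] w 0.04293006661390193
```

View pics/w9.png

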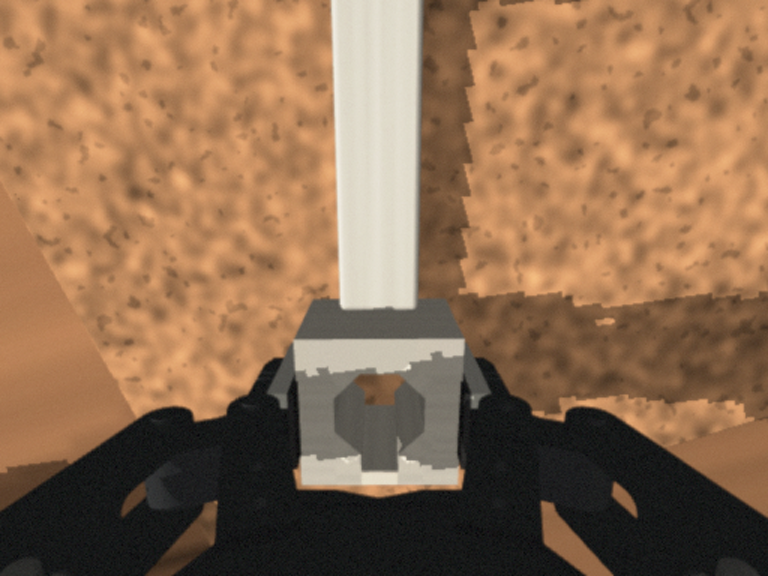

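The hub is gripped squarely, with its top face spanning (294,340)–(465,488). I'll compute the hub's offset in the tool frame.

Run:
```python
from h import *
p=np.load("w9.npy",allow_pickle=True).item(); s=ctrl.state(); R=Rn.from_quat(s["ee_rot"]).as_matrix(); t=np.array(s["position"])
w=lambda u,v:(u/1.5,v/1.5)
C=[onz(p,w(*a),.04) for a in((294,339),(465,339),(463,488),(299,488))]
for c in C: print(c,(R.T@(c-t)))
print("centre",np.mean(C,0),R.T@(np.mean(C,0)-t))
e=C[0]-C[1]; print(np.linalg.norm(e), np.degrees(np.arctan2(e[1],e[0]))-90, np.linalg.norm(C[1]-C[2]))
```

```text
[0.5237 0.3036 0.04  ] [-0.0326 -0.0223 -0.0217]
[0.5105 0.261  0.04  ] [-0.0327  0.0223 -0.0217]
[0.4663 0.273  0.04  ] [-0.0327  0.024   0.0241]
[0.4802 0.318  0.04  ] [-0.0326 -0.0231  0.0242]
centre [0.4952 0.2889 0.04  ] [-0.0327  0.0003  0.0012]
0.044584362572547644 -17.272289468114607 0.045806050016150936
```

Run:
```python
from h import *
p=[np.load(f"w{i}.npy",allow_pickle=True).item()["frame"] for i in (1,2,3)]
a=cv2.resize(p[1][110:195,150:235],None,fx=7,fy=7,interpolation=cv2.INTER_CUBIC)
b=cv2.resize(p[2][110:205,140:235],None,fx=6.2,fy=6.2,interpolation=cv2.INTER_CUBIC)
c=cv2.resize(p[0][95:165,205:275],None,fx=8,fy=8,interpolation=cv2.INTER_CUBIC)
for n,i in zip("abc",(a,b,c)): cv2.imwrite(f"pics/sp{n}.png",i)
```

```text
(no output)
```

View pics/spa.png

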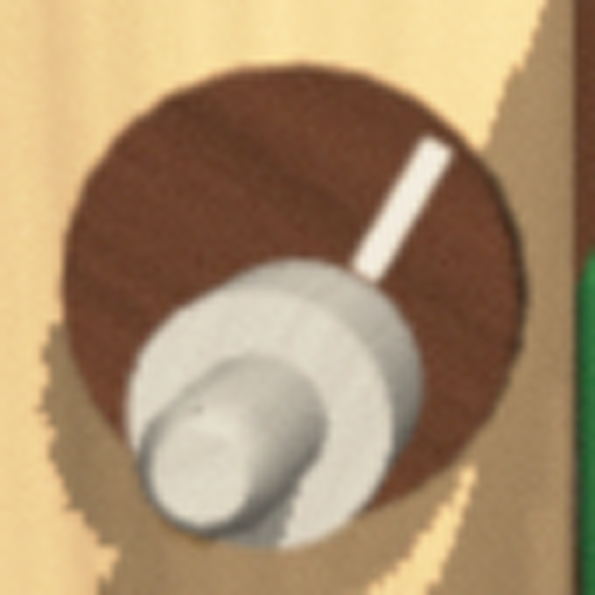

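View pics/spb.png

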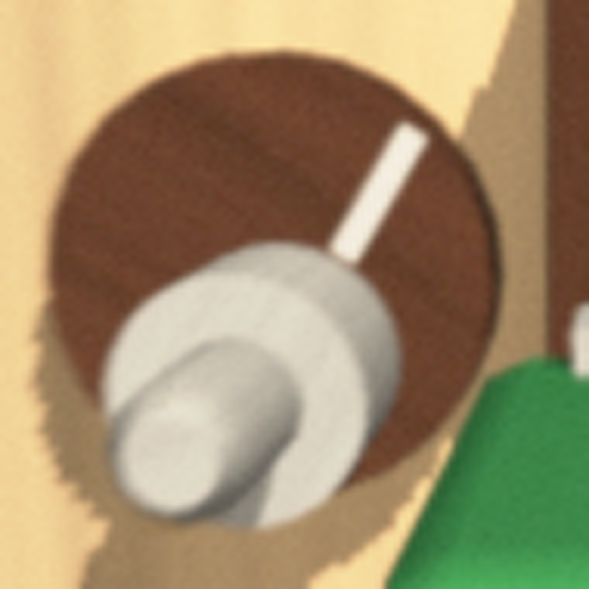

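View pics/spc.png

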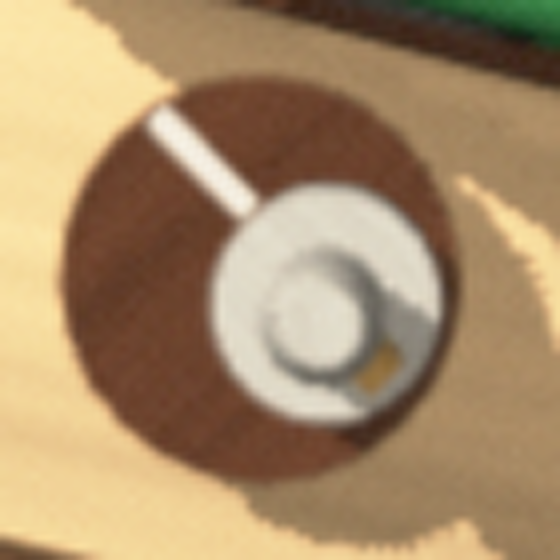

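```bash
cat > spfit.py <<'E'
from h import *
from scipy.optimize import least_squares
P=[np.load(f"w{i}.npy",allow_pickle=True).item() for i in (1,2,3)]
O=[(8,205,95,dict(top=(317,322),sh=(327,303),cam=(261,278),lo=(160,117),li=(246,205),key=(381,364))),
   (7,150,110,dict(top=(199,478),sh=(261,418),cam=(294,294),lo=(436,145),li=(368,273))),
   (6.2,140,110,dict(top=(172,457),sh=(236,399),cam=(273,275),lo=(413,133),li=(344,256)))]
def pts(v):
    x,y,a,ro,ri,rk=v[:6]; d=lambda r,b,z:np.array([x+r*np.cos(b),y+r*np.sin(b),z])
    return dict(top=d(0,0,.118),sh=d(0,0,.078),cam=d(.014,a+np.radians(39),.042),lo=d(ro,a,.042),li=d(ri,a,.042),key=d(-rk,a,.102))
def res(v,full=False):
    q=pts(v); r=[]; lab=[]
    for i,(p,(s,ox,oy,o)) in enumerate(zip(P,O)):
        for k,uv in o.items():
            e=proj(p,q[k])-((np.array(uv)+.5)/s-.5+[ox,oy]); 
            r.append(e+v[6+2*i:8+2*i]); lab.append((i,k,r[-1]))
    if full: return lab
    return np.concatenate(r+[np.array(v[6:])*0.5])
f=least_squares(res,[.511,-.248,1.3,.05,.02,.014]+[0]*6)
print(f.x,np.degrees(f.x[2])); 
for l in res(f.x,True): print(l)
E
python3 spfit.py
```

```text
[ 0.5098 -0.2483  1.2148  0.047   0.022   0.0134 -0.014  -0.7595  0.4455
 -0.2501 -0.1862 -0.2234] 69.60312965090274
(0, 'top', array([ 0.4269, -0.0262]))
(0, 'sh', array([-0.1642, -0.1297]))
(0, 'cam', array([-0.1785,  0.1326]))
(0, 'lo', array([-0.1084, -0.4704]))
(0, 'li', array([0.5652, 0.1533]))
(0, 'key', array([-0.5375,  0.5302]))
(1, 'top', array([ 0.4878, -0.7667]))
(1, 'sh', array([ 0.0862, -0.0406]))
(1, 'cam', array([-0.521 ,  0.7407]))
(1, 'lo', array([0.1586, 0.3468]))
(1, 'li', array([-0.3231, -0.2176]))
(2, 'top', array([ 0.2509, -0.0924]))
(2, 'sh', array([ 0.413 , -0.2279]))
(2, 'cam', array([-0.3972,  0.7913]))
(2, 'lo', array([-0.1314,  0.0353]))
(2, 'li', array([-0.0887, -0.4504]))
```

Spindle fitted at (0.510, −0.248) with yaw 69.6° and subpixel residuals. Lifting high (the glue stands 190 mm tall), then carrying over and turning +86.9°.

jog_arm:
  rows:
    - [0,0,0.04,0,0,0,-1]
    - [0,0,0.1,0,0,0,-1]
    - [0,0,0.12,0,0,0,-1]
    - [0,0,0.12,0,0,0,-1]
    - [0,0,0.12,0,0,0,-1]
    - [0,0,0.04,0,0,0,-1]
  force: 100

```text
clock: 15.02
position: [0.4964, 0.2886, 0.2796]
ee_rot: [0.7, -0.105, -0.698, -0.108]
ft_force: [-0.6, -1.0, -5.2]
width: 0.0429
```

Run:
```python
from h import *
st(); p=snap("wrist","w10"); np.save("w10.npy",p,allow_pickle=True)
```

```text
t 15.03 pos [0.4964 0.2886 0.2796] jaw [-0.2983 -0.9545 -0.004 ] jawyaw -107.35456331420747 app [ 0.0044  0.0028 -1.    ] q [-0.5065  0.4508 -0.0895  1.5811  0.0437  1.1064 -2.4802] F [-0.6444 -1.003  -5.1942] M [0.0712 0.0455 0.0408] w 0.04285861988320124
```

View pics/w10.png

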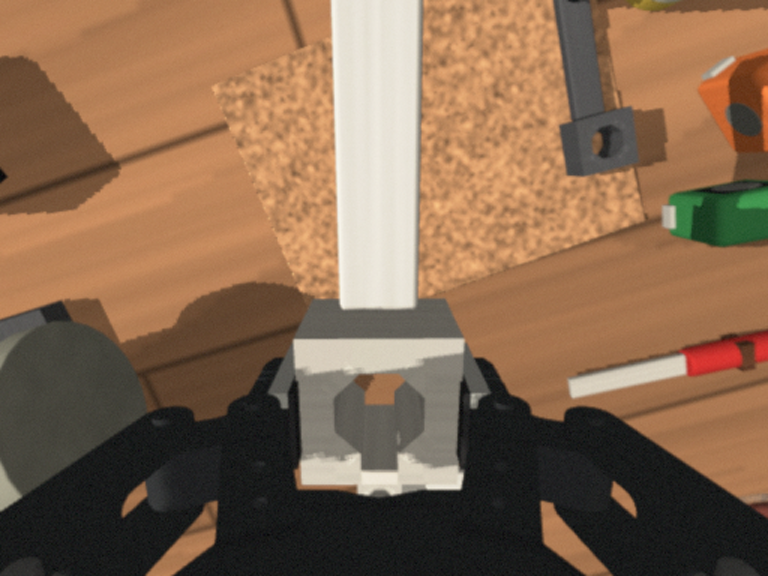

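Lever held level and unshifted (hub still at (294,339)–(465,488)). Carrying it over.

jog_arm:
  rows:
    - [0.0025,-0.0976,0,0,0,0.0878,-1]
    - [0.0025,-0.0976,0,0,0,0.0878,-1]
    - [0.0025,-0.0976,0,0,0,0.0878,-1]
    - [0.0025,-0.0976,0,0,0,0.0878,-1]
    - [0.0025,-0.0976,0,0,0,0.0878,-1]
    - [0.0025,-0.0976,0,0,0,0.0878,-1]
    - [0.0025,-0.0976,0,0,0,0.0878,-1]
    - [0.0025,-0.0976,0,0,0,0.0878,-1]
    - [0.0025,-0.0976,0,0,0,0.0878,-1]
    - [0.0025,-0.0976,0,0,0,0.0878,-1]
    - [0.0025,-0.0976,0,0,0,0.0878,-1]
    - [0,0,0,0,0,0,-1]
    - [0,0,0,0,0,0,-1]

```text
clock: 16.7
position: [0.5081, -0.2479, 0.274]
ee_rot: [-0.58, -0.405, 0.581, -0.401]
ft_force: [0.5, 0.0, -3.4]
width: 0.0424
```

Run:
```python
from h import *
st(); p=snap("wrist","w11"); np.save("w11.npy",p,allow_pickle=True)
```

```text
t 16.7 pos [ 0.5081 -0.2479  0.274 ] jaw [ 0.9369 -0.3496 -0.0051] jawyaw -20.46512017203617 app [-0.0043  0.003  -1.    ] q [ 0.6195  0.4603 -0.3132  1.6011  0.1518  1.1095 -0.0887] F [ 0.4973  0.0434 -3.4257] M [0.0702 0.0108 0.0672] w 0.04242027108373979
```

View pics/w11.png

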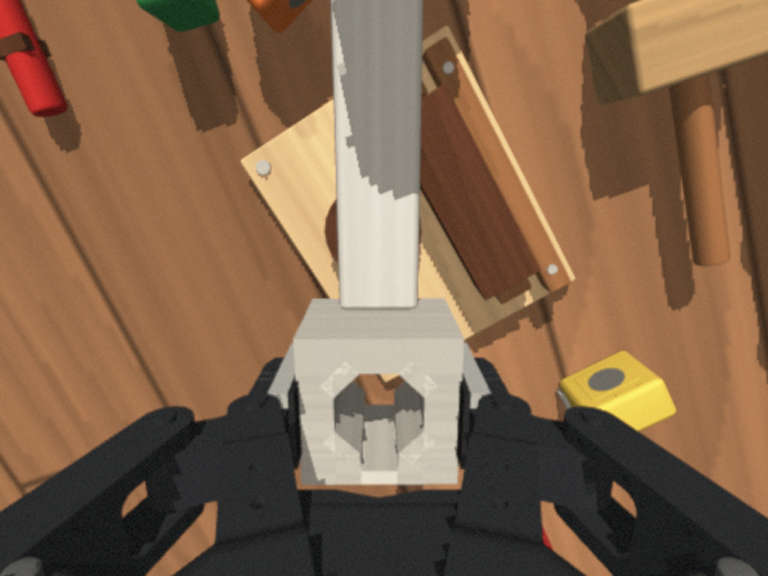

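jog_arm:
  rows:
    - [0.003,0,-0.1,0,0,0,-1]
    - [0,0,-0.1,0,0,0,-1]
    - [0,0,-0.08,0,0,0,-1]
    - [0,0,0,0,0,0,-1]
    - [0,0,0,0,0,0,-1]

```text
clock: 17.38
position: [0.5126, -0.2479, 0.1378]
ee_rot: [0.581, 0.403, -0.58, 0.405]
ft_force: [1.9, 0.4, -4.8]
width: 0.0426
```

Run:
```python
from h import *
st(); p=snap("wrist","w12"); np.save("w12.npy",p,allow_pickle=True); q=viewer.read_camera("scene"); np.save("s12.npy",q,allow_pickle=True)
cv2.imwrite("pics/s12c.png",cv2.resize(q["frame"][125:215,165:265],None,fx=7,fy=7,interpolation=cv2.INTER_CUBIC))
```

```text
t 17.38 pos [ 0.5126 -0.2479  0.1378] jaw [ 0.9377 -0.3474  0.0031] jawyaw -20.328307687091854 app [ 0.003  -0.0006 -1.    ] q [ 0.5887  0.6101 -0.2762  1.7693  0.2212  0.7894 -0.151 ] F [ 1.9425  0.4079 -4.7593] M [-0.0859 -0.0203 -0.0451] w 0.042589056112617145
```

View pics/w12.png

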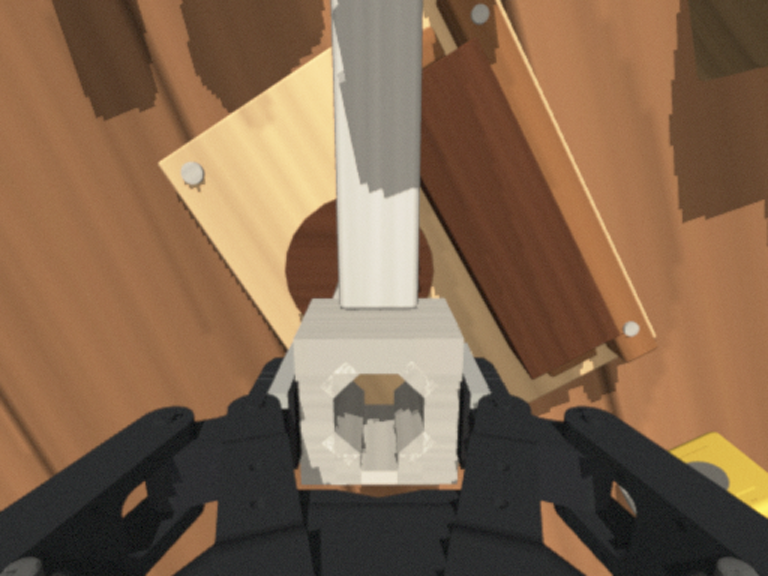

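View pics/s12c.png

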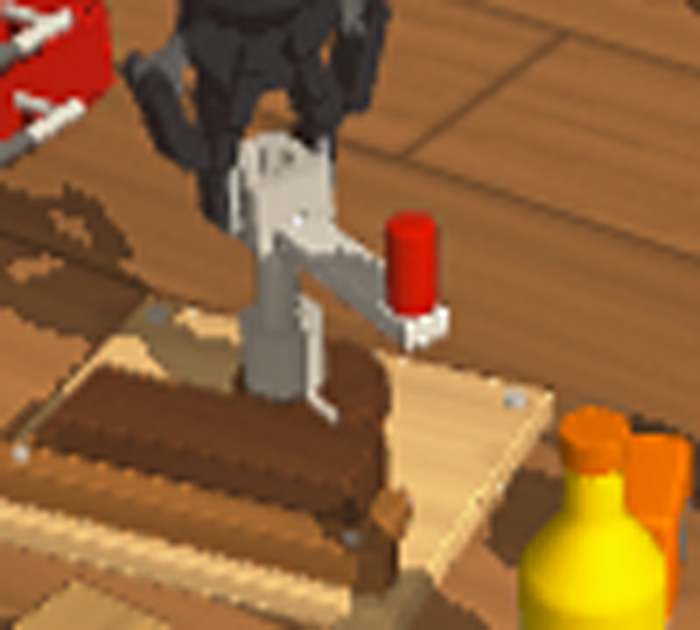

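jog_arm:
  rows:
    - [-0.004,0.001,-0.012,0,0,0,-1]
    - [0,0,0,0,0,0,-1]
    - [0,0,0,0,0,0,-1]

```text
clock: 17.85
position: [0.509, -0.2482, 0.1305]
ee_rot: [0.581, 0.403, -0.581, 0.404]
ft_force: [0.2, -0.9, -3.8]
width: 0.0427
```

Run:
```python
from h import *
q=np.load("w12.npy",allow_pickle=True).item()
a=np.radians(69.6); print("model cam px*1.5",1.5*proj(q,(.5098+.014*np.cos(a+.6807),-.2483+.014*np.sin(a+.6807),.042)))
x,y=.5098+.014*np.cos(a+.6807),-.2483+.014*np.sin(a+.6807)
C=np.array([1.5*proj(q,(x+.04*np.cos(t),y+.04*np.sin(t),.042)) for t in np.linspace(0,6.28,200)]); print("l,r,top",C[:,0].min(),C[:,0].max(),C[:,1].min())
f=q["frame"]; cv2.imwrite("pics/w12c.png",cv2.resize(f[120:220,180:310],None,fx=6,fy=6,interpolation=cv2.INTER_CUBIC))
st()
```

```text
model cam px*1.5 [357.7296 271.5484]
l,r,top 283.26328633030494 432.0616806956843 196.01591507473822
t 17.85 pos [ 0.509  -0.2482  0.1305] jaw [ 0.9371 -0.3489  0.0004] jawyaw -20.422778678012882 app [ 0.0004 -0.0002 -1.    ] q [ 0.5891  0.6166 -0.2725  1.7827  0.2251  0.7722 -0.154 ] F [ 0.2496 -0.9025 -3.7979] M [-0.0382  0.0219  0.0364] w 0.04274370505940715
```

View pics/w12c.png

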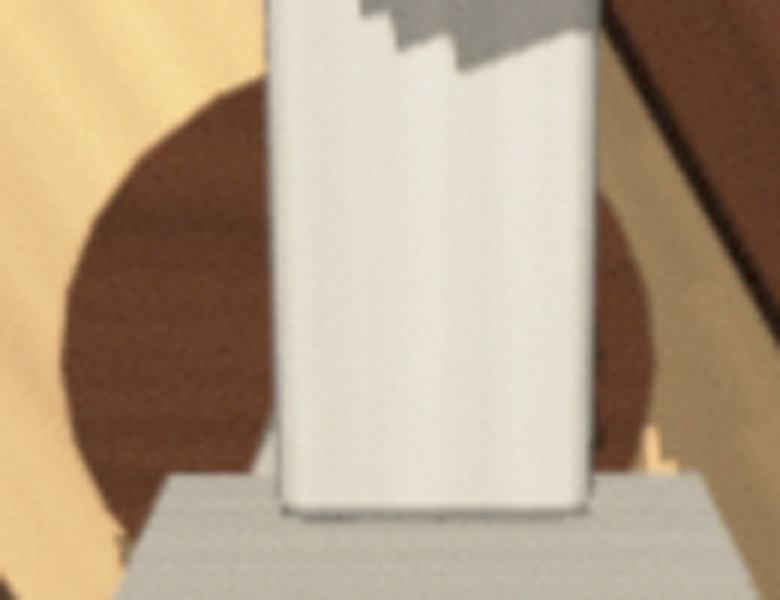

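The cam edges show a residual shift of about 1.2 mm toward +jaw, so I target TCP (0.511, −0.248). Descending slowly while watching the force.

jog_arm:
  rows:
    - [0.004,0,0,0,0,0,-1]
    - [0,0,-0.008,0,0,0,-1]
    - [0,0,-0.008,0,0,0,-1]
    - [0,0,-0.006,0,0,0,-1]
    - [0,0,0,0,0,0,-1]

```text
clock: 18.48
position: [0.5107, -0.248, 0.1188]
ee_rot: [-0.58, -0.404, 0.581, -0.403]
ft_force: [0.5, 0.2, -4.1]
width: 0.0427
```

jog_arm:
  rows:
    - [0,0,-0.008,0,0,0,-1]
    - [0,0,-0.006,0,0,0,-1]
    - [0,0,0,0,0,0,-1]

```text
clock: 18.85
position: [0.5108, -0.248, 0.112]
ee_rot: [-0.581, -0.404, 0.581, -0.403]
ft_force: [0.1, 0.1, -5.0]
width: 0.0428
```

jog_arm:
  rows:
    - [0,0,-0.006,0,0,0,-1]
    - [0,0,-0.006,0,0,0,-1]
    - [0,0,-0.004,0,0,0,-1]
    - [0,0,0,0,0,0,-1]

```text
clock: 19.35
position: [0.5109, -0.248, 0.1041]
ee_rot: [-0.581, -0.404, 0.581, -0.403]
ft_force: [-0.6, 0.3, -4.7]
width: 0.0425
```

jog_arm:
  rows:
    - [0,0,-0.004,0,0,0,-1]
    - [0,0,-0.004,0,0,0,-1]
    - [0,0,0,0,0,0,-1]

```text
clock: 19.73
position: [0.5108, -0.2482, 0.1001]
ee_rot: [-0.581, -0.404, 0.581, -0.403]
ft_force: [-0.1, -0.7, -5.6]
width: 0.0428
```

jog_arm:
  rows:
    - [0,0,-0.006,0,0,0,-1]
    - [0,0,-0.006,0,0,0,-1]
    - [0,0,0,0,0,0,-1]

```text
clock: 20.1
position: [0.5107, -0.2482, 0.0939]
ee_rot: [-0.581, -0.404, 0.581, -0.403]
ft_force: [0.1, -0.6, -5.4]
width: 0.0425
```

jog_arm:
  rows:
    - [0,0,-0.008,0,0,0,-1]
    - [0,0,-0.008,0,0,0,-1]
    - [0,0,0,0,0,0,-1]

```text
clock: 20.48
position: [0.5106, -0.2481, 0.0858]
ee_rot: [-0.58, -0.404, 0.581, -0.403]
ft_force: [-0.7, -1.3, -5.0]
width: 0.0426
```

jog_arm:
  rows:
    - [0,0,-0.006,0,0,0,-1]
    - [0,0,-0.004,0,0,0,-1]
    - [0,0,0,0,0,0,-1]

```text
clock: 20.85
position: [0.511, -0.2483, 0.0815]
ee_rot: [-0.581, -0.403, 0.581, -0.404]
ft_force: [-0.5, -0.9, -2.8]
width: 0.0427
```

jog_arm:
  rows:
    - [0,0,-0.003,0,0,0,-1]
    - [0,0,0,0,0,0,-1]

```text
clock: 21.1
position: [0.511, -0.2483, 0.0814]
ee_rot: [-0.581, -0.403, 0.581, -0.404]
ft_force: [-3.1, -1.2, 7.0]
width: 0.0429
```

Run:
```python
from h import *
st(); p=snap("wrist","w13"); q=viewer.read_camera("scene")
cv2.imwrite("pics/s13c.png",cv2.resize(q["frame"][125:215,165:265],None,fx=7,fy=7,interpolation=cv2.INTER_CUBIC))
```

```text
t 21.1 pos [ 0.511  -0.2483  0.0814] jaw [ 0.9371 -0.349   0.0005] jawyaw -20.424169413392814 app [ 0.0002 -0.0009 -1.    ] q [ 0.5696  0.6872 -0.2469  1.8168  0.2542  0.6679 -0.1804] F [-3.092  -1.1884  7.035 ] M [-0.0806  0.8193  0.025 ] w 0.04285322552064841
```

View pics/w13.png

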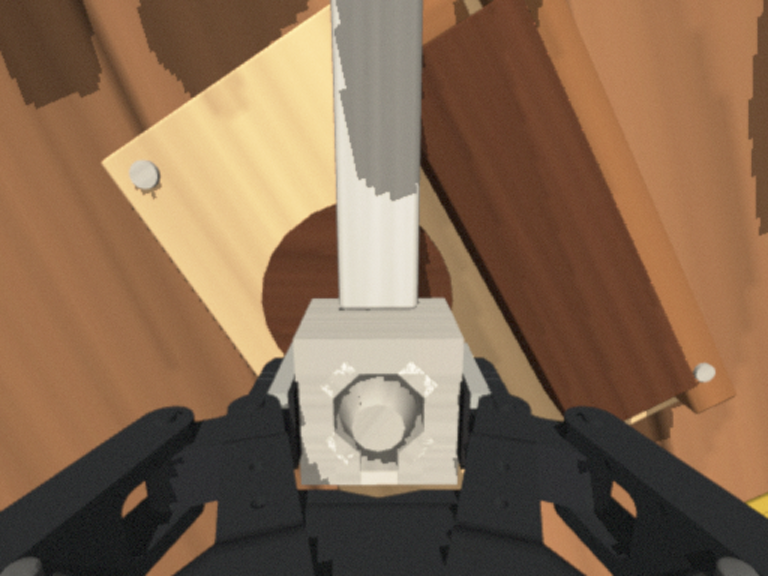

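View pics/s13c.png

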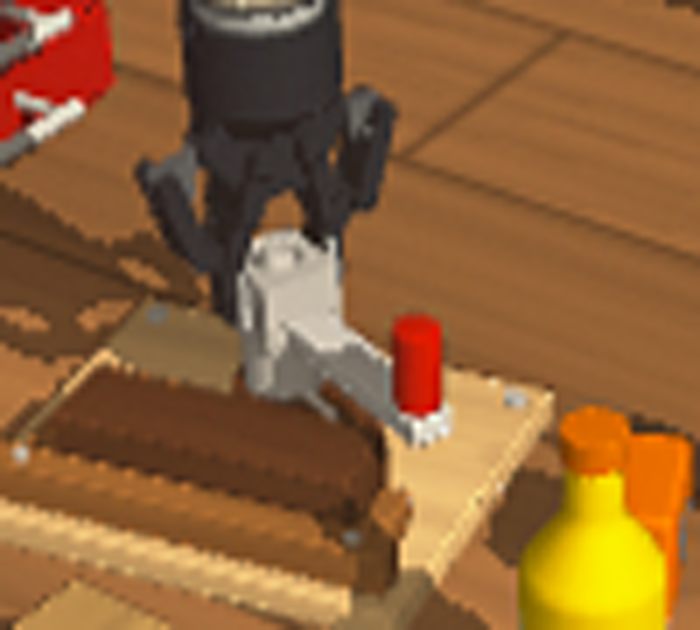

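Lever seated: contact force up at TCP z 0.0814, as expected for home, and the shaft shows in the bore at (380,420). Swinging clockwise about the spindle.

jog_arm:
  rows:
    - [0,0,0.001,0,0,-0.06,-1]
    - [0,0,0,0,0,-0.08,-1]
    - [0,0,0,0,0,-0.08,-1]
    - [0,0,0,0,0,-0.08,-1]
    - [0,0,0,0,0,0,-1]
  force: 120

```text
clock: 21.82
position: [0.5114, -0.2492, 0.0815]
ee_rot: [0.659, 0.256, -0.659, 0.258]
ft_force: [-2.6, -3.4, 5.0]
width: 0.0426
```

Run:
```python
from h import *
st(); p=snap("wrist","w14")
```

```text
t 21.82 pos [ 0.5114 -0.2492  0.0815] jaw [ 0.6771 -0.7359  0.0027] jawyaw -47.384297875229755 app [ 0.0015 -0.0023 -1.    ] q [ 0.4858  0.6779 -0.1127  1.8189  0.1195  0.6491 -0.5244] F [-2.5899 -3.3926  5.001 ] M [-0.5626  0.6203 -0.0192] w 0.04259732386359128
```

View pics/w14.png

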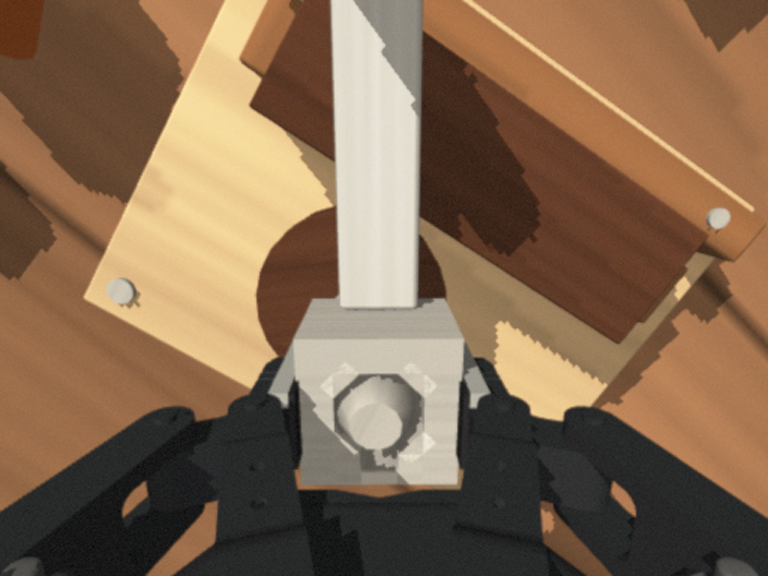

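jog_arm:
  rows:
    - [0,0,0,0,0,-0.08,-1]
    - [0,0,0,0,0,-0.08,-1]
    - [0,0,0,0,0,-0.06,-1]
    - [0,0,0,0,0,0,-1]

```text
clock: 22.38
position: [0.5112, -0.2495, 0.0815]
ee_rot: [0.693, 0.139, -0.693, 0.141]
ft_force: [-3.7, -2.8, 7.6]
width: 0.0426
```

Run:
```python
from h import *
st()
```

```text
t 22.38 pos [ 0.5112 -0.2495  0.0815] jaw [ 0.388  -0.9217  0.0025] jawyaw -67.17230906527155 app [ 0.0013 -0.0022 -1.    ] q [ 0.4244  0.6756 -0.0152  1.8211  0.0183  0.643  -0.7744] F [-3.7146 -2.8125  7.6266] M [-0.5174  0.6963 -0.0011] w 0.042610592048386055
```

jog_arm:
  rows:
    - [0,0,0,0,0,-0.04,-1]
    - [0,0,0,0,0,-0.03,-1]
    - [0,0,0,0,0,0,-1]

```text
clock: 22.75
position: [0.5111, -0.2496, 0.0815]
ee_rot: [0.7, 0.101, -0.699, 0.103]
ft_force: [-2.9, -3.9, 6.2]
width: 0.0424
```

Run:
```python
from h import *
st(); p=snap("wrist","w15")
```

```text
t 22.75 pos [ 0.5111 -0.2496  0.0815] jaw [ 0.2849 -0.9586  0.0024] jawyaw -73.44877792731604 app [ 0.0012 -0.0021 -1.    ] q [ 0.4051  0.6757  0.0157  1.8218 -0.014   0.6423 -0.8534] F [-2.9431 -3.9183  6.2185] M [-0.6378  0.712   0.0017] w 0.042386931456756156
```

View pics/w15.png

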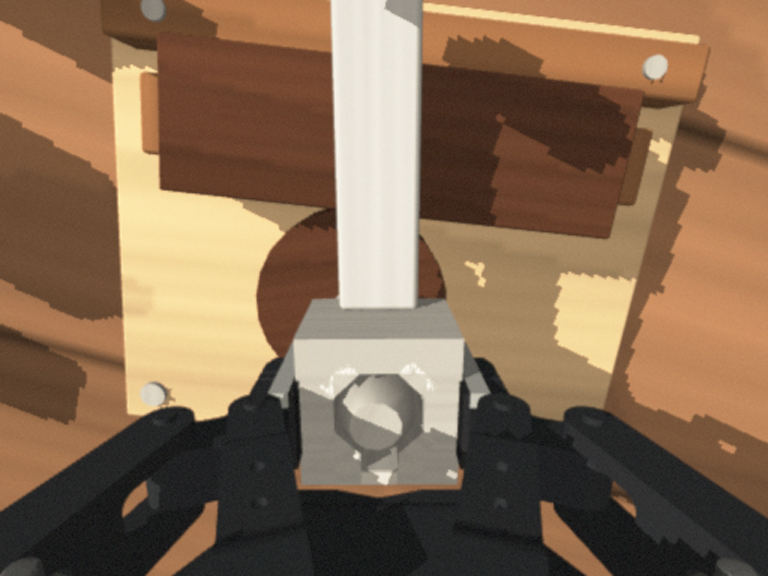

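The cam is turning with the lever and has reached the blank at (340,207). Continuing in small steps.

jog_arm:
  rows:
    - [0,0,0,0,0,-0.03,-1]
    - [0,0,0,0,0,-0.03,-1]
    - [0,0,0,0,0,0,-1]

```text
clock: 23.18
position: [0.511, -0.2496, 0.0815]
ee_rot: [0.704, 0.068, -0.703, 0.07]
ft_force: [-3.5, -3.2, 5.8]
width: 0.0423
```

Run:
```python
from h import *
s=st(); print(s["tau"]); p=snap("wrist","w16")
```

```text
t 23.18 pos [ 0.511  -0.2496  0.0815] jaw [ 0.1936 -0.9811  0.0024] jawyaw -78.8392381223974 app [ 0.0011 -0.0022 -1.    ] q [ 0.3882  0.6759  0.0425  1.8225 -0.0418  0.6421 -0.9212] F [-3.5074 -3.1835  5.7706] M [-0.6322  0.7092  0.0363] w 0.04233671098662884
[ -2.5513 -40.3645  -1.4758 -11.1894  -0.7769  -0.5632  -0.0798]
```

View pics/w16.png

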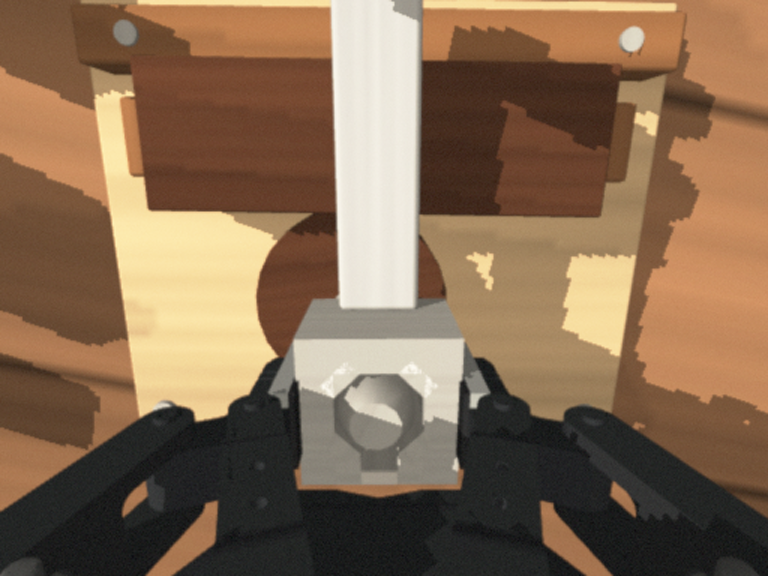

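jog_arm:
  rows:
    - [0,0,0,0,0,-0.03,-1]
    - [0,0,0,0,0,0,-1]

```text
clock: 23.48
position: [0.5109, -0.2497, 0.0815]
ee_rot: [0.706, 0.051, -0.705, 0.053]
ft_force: [-3.2, -3.6, 7.3]
width: 0.0425
```

Run:
```python
from h import *
s=st()
```

```text
t 23.48 pos [ 0.5109 -0.2497  0.0815] jaw [ 0.1472 -0.9891  0.0023] jawyaw -81.53780434556295 app [ 0.0011 -0.0022 -1.    ] q [ 0.3798  0.6762  0.0558  1.8228 -0.0557  0.6422 -0.9552] F [-3.162  -3.5975  7.3038] M [-0.6189  0.7745  0.0719] w 0.04254521267747924
```

jog_arm:
  rows:
    - [0,0,0,0,0,-0.03,-1]
    - [0,0,0,0,0,0,-1]

```text
clock: 23.72
position: [0.5109, -0.2497, 0.0815]
ee_rot: [0.707, 0.035, -0.706, 0.036]
ft_force: [-3.8, -1.6, 7.1]
width: 0.042
```

Run:
```python
from h import *
s=st()
```

```text
t 23.73 pos [ 0.5109 -0.2497  0.0815] jaw [ 0.1006 -0.9949  0.0023] jawyaw -84.22773424432496 app [ 0.001  -0.0022 -1.    ] q [ 0.3713  0.6765  0.0692  1.8231 -0.0696  0.6424 -0.989 ] F [-3.7605 -1.5674  7.0929] M [-0.6188  0.8492  0.0656] w 0.04201140494271723
```

Run:
```python
from h import *
p=snap("wrist","w17"); cv2.imwrite("pics/w17c.png",cv2.resize(p["frame"][10:210,60:450],None,fx=2,fy=2,interpolation=cv2.INTER_CUBIC)); np.save("w17.npy",p,allow_pickle=True)
```

```text
(no output)
```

View pics/w17.png

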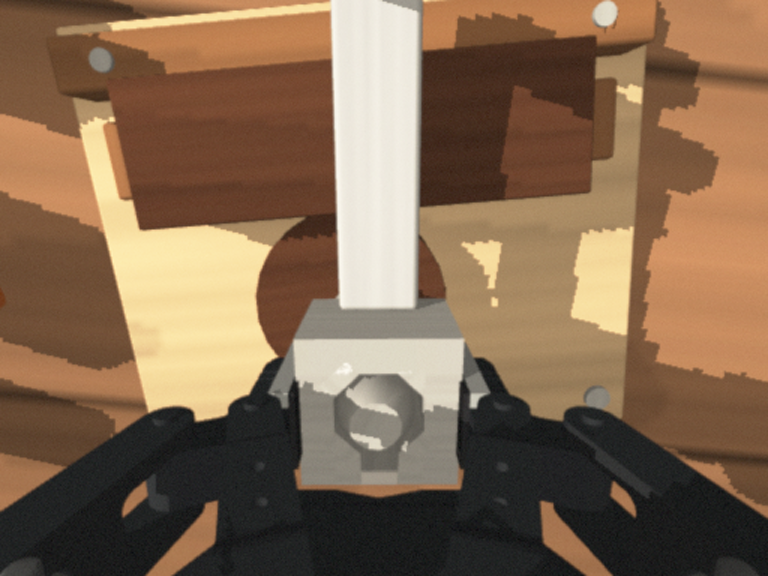

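jog_arm:
  rows:
    - [0,0,0,0,0,-0.03,-1]
    - [0,0,0,0,0,0,-1]

```text
clock: 24.02
position: [0.5106, -0.25, 0.0815]
ee_rot: [0.707, 0.018, -0.707, 0.02]
ft_force: [-4.6, -4.3, 6.8]
width: 0.0422
```

Run:
```python
from h import *
s=st()
```

```text
t 24.02 pos [ 0.5106 -0.25    0.0815] jaw [ 0.0545 -0.9985  0.0029] jawyaw -86.8729954553346 app [ 0.0005 -0.0028 -1.    ] q [ 0.3629  0.677   0.083   1.8236 -0.0828  0.6428 -1.0223] F [-4.5942 -4.3412  6.8418] M [-0.6857  0.8491  0.305 ] w 0.04224725659610447
```

jog_arm:
  rows:
    - [0,0,0,0,0,-0.03,-1]
    - [0,0,0,0,0,0,-1]

```text
clock: 24.28
position: [0.5103, -0.2502, 0.0815]
ee_rot: [-0.707, -0.002, 0.707, -0.005]
ft_force: [-5.6, -4.0, 7.3]
width: 0.042
```

Run:
```python
from h import *
s=st(); p=snap("wrist","w18");np.save("w18.npy",p,allow_pickle=True)
```

```text
t 24.27 pos [ 0.5103 -0.2502  0.0815] jaw [ 0.0106 -0.9999  0.0036] jawyaw -89.39509799282452 app [-0.0003 -0.0036 -1.    ] q [ 0.3544  0.6773  0.0964  1.8241 -0.095   0.6434 -1.0546] F [-5.5948 -4.0326  7.3387] M [-0.8195  0.9983  0.8147] w 0.0419854273330934
```

View pics/w18.png

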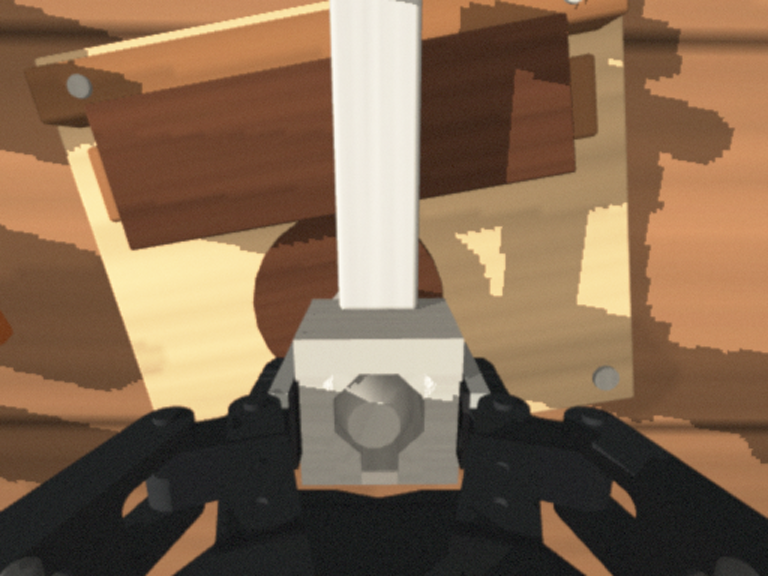

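Torque has risen to 0.8 N·m, so it is clamping. I'll check the real spindle angle by fitting the cam outline.

```bash
cat > camfit.py <<'E'
from h import *
import sys
# measured cam edges in x1.5 px; model over spindle yaw with axis pos
p=np.load(sys.argv[1],allow_pickle=True).item(); f=p["frame"]
cv2.imwrite("pics/"+sys.argv[2]+".png",cv2.resize(f[130:230,150:320],None,fx=4.5,fy=4.5,interpolation=cv2.INTER_CUBIC))
for th in range(-10,32,5):
    a=np.radians(th+39); x,y=.5105+.014*np.cos(a),-.2486+.014*np.sin(a)
    C=np.array([proj(p,(x+.04*np.cos(t),y+.04*np.sin(t),.042)) for t in np.linspace(0,6.28,400)])
    C=((C+.5-[150,130])*4.5); print(th,"l %.0f r %.0f top %.0f"%(C[:,0].min(),C[:,0].max(),C[:,1].min()))
E
python3 camfit.py w18.npy c18
```

```text
-10 l 117 r 693 top 9
-5 l 110 r 685 top 14
0 l 103 r 678 top 20
5 l 97 r 671 top 26
10 l 91 r 665 top 33
15 l 86 r 659 top 40
20 l 82 r 654 top 48
25 l 78 r 649 top 56
30 l 75 r 645 top 64
```

View pics/c18.png

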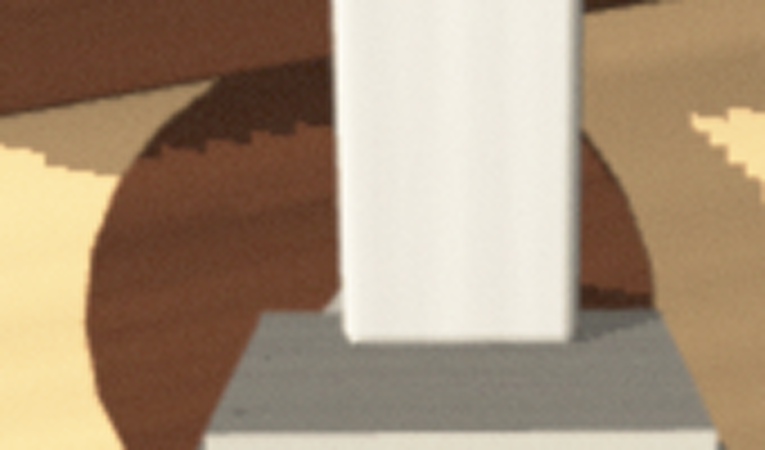

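```bash
python3 camfit.py w17.npy c17
```

```text
-10 l 130 r 705 top 10
-5 l 122 r 697 top 14
0 l 115 r 689 top 19
5 l 108 r 682 top 24
10 l 102 r 675 top 30
15 l 96 r 669 top 37
20 l 91 r 663 top 44
25 l 87 r 658 top 52
30 l 83 r 653 top 60
```

View pics/c17.png

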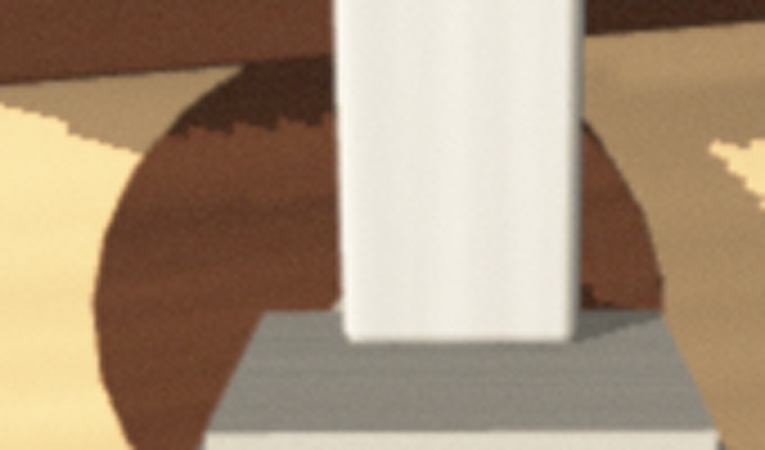

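The spindle yaw fits about 17–19°, or +0.1 rad from the jig's x, which is where it should be tight. One more firm push, then I'll ease the lever back within the key's play, so it isn't left cocked, before letting go.

jog_arm:
  rows:
    - [0,0,0,0,0,-0.025,-1]
    - [0,0,0,0,0,0,-1]
    - [0,0,0,0,0,0,-1]

```text
clock: 24.7
position: [0.51, -0.2503, 0.0815]
ee_rot: [-0.707, 0.01, 0.707, 0.008]
ft_force: [-6.0, -4.4, 7.9]
width: 0.0429
```

```bash
python3 - <<'E'
from h import *
s=st(); p=snap("wrist","w19");np.save("w19.npy",p,allow_pickle=True)
E
python3 camfit.py w19.npy c19 | sed -n 4,9p
```

```text
t 24.7 pos [ 0.51   -0.2503  0.0815] jaw [-0.0255 -0.9997  0.0042] jawyaw -91.45957731051945 app [-0.001  -0.0041 -1.    ] q [ 0.3475  0.6777  0.1072  1.8245 -0.105   0.644  -1.0811] F [-6.0052 -4.4127  7.9274] M [-0.8754  1.0459  1.2859] w 0.04290432325498781
5 l 94 r 667 top 27
10 l 88 r 661 top 34
15 l 83 r 656 top 41
20 l 79 r 651 top 49
25 l 76 r 647 top 57
30 l 73 r 643 top 66
```

View pics/c19.png

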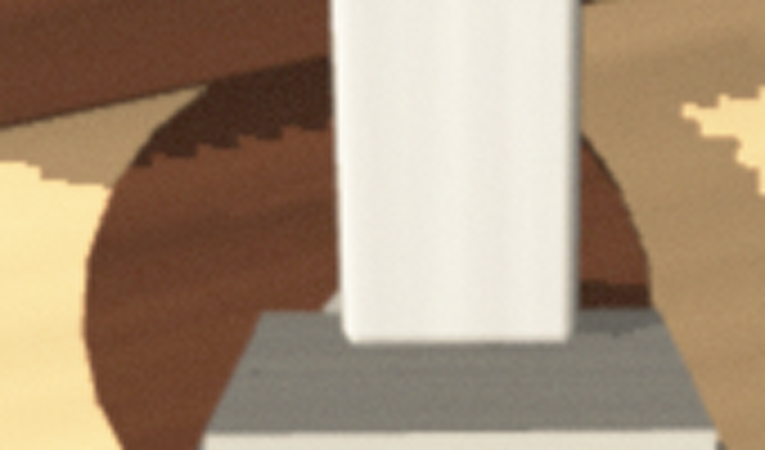

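jog_arm:
  rows:
    - [0,0,0.001,0,0,0.06,-1]
    - [0,0,0,0,0,0.05,-1]
    - [0,0,0,0,0,0,-1]

```text
clock: 25.12
position: [0.511, -0.2487, 0.0815]
ee_rot: [0.706, 0.049, -0.705, 0.049]
ft_force: [-3.4, -2.6, 5.5]
width: 0.0422
```

```bash
python3 - <<'E'
from h import *
s=st(); p=snap("wrist","w20");np.save("w20.npy",p,allow_pickle=True)
E
python3 camfit.py w20.npy c20 | sed -n 4,9p
```

```text
t 25.12 pos [ 0.511  -0.2487  0.0815] jaw [ 0.139  -0.9903  0.0007] jawyaw -82.01101190715472 app [ 0.0008 -0.0006 -1.    ] q [ 0.3784  0.6762  0.0567  1.823  -0.0588  0.6431 -0.9616] F [-3.3889 -2.5868  5.4556] M [-0.4145  0.696   0.189 ] w 0.0421846584807467
5 l 118 r 692 top 23
10 l 112 r 685 top 29
15 l 106 r 679 top 35
20 l 100 r 672 top 42
25 l 96 r 667 top 50
30 l 92 r 662 top 58
```

View pics/c20.png

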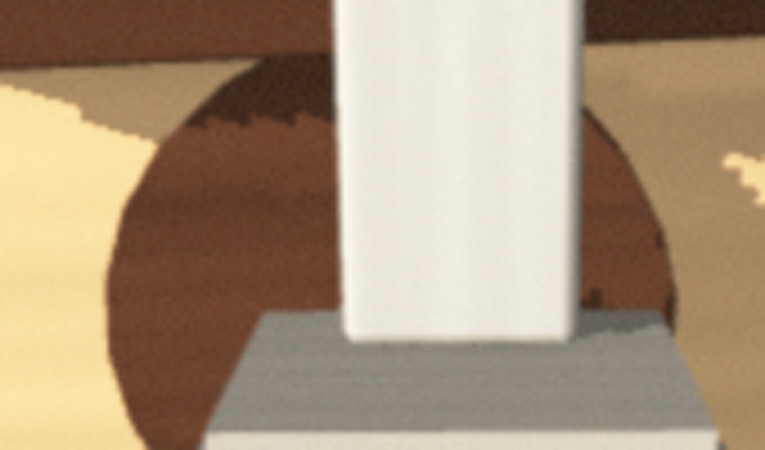

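View pics/w20.png

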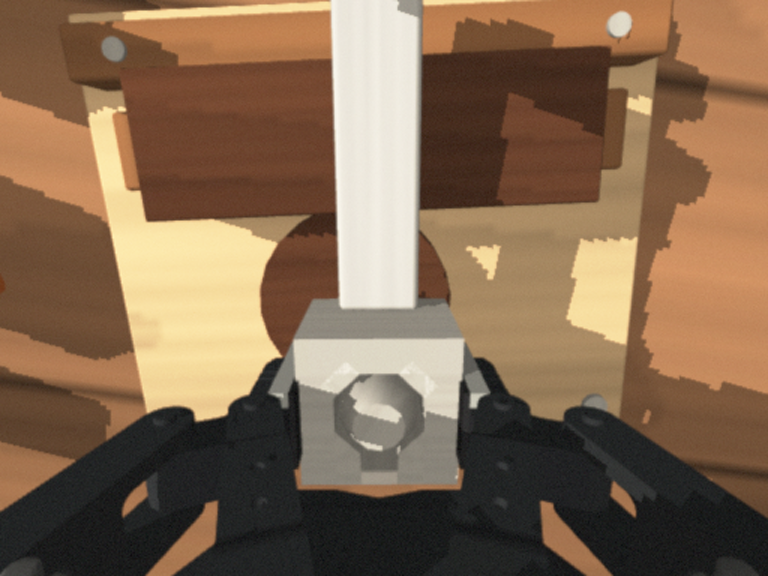

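The spindle holds at about 16°, with the lever at 8° (lag about 0.14 rad). Releasing and lifting straight up.

jog_arm:
  rows:
    - [0,0,0,0,0,0,0.3]
    - [0,0,0,0,0,0,0.3]
    - [0,0,0,0,0,0,0.3]
    - [0,0,0.03,0,0,0,0.3]
    - [0,0,0.06,0,0,0,0.3]
    - [0,0,0.1,0,0,0,0.3]
    - [0,0,0.12,0,0,0,0.3]
    - [0,0,0.12,0,0,0,0.3]
    - [0,0,0,0,0,0,0.3]

```text
clock: 26.3
position: [0.5137, -0.2494, 0.3028]
ee_rot: [0.71, 0.047, -0.701, 0.051]
ft_force: [0.2, -0.7, 0.2]
width: 0.0553
```

Run:
```python
from h import *
s=st(); p=snap("wrist","w21");np.save("w21.npy",p,allow_pickle=True); q=snap("scene","s21"); np.save("s21.npy",q,allow_pickle=True)
cv2.imwrite("pics/w21c.png",cv2.resize(p["frame"][50:240,130:370],None,fx=3.3,fy=3.3,interpolation=cv2.INTER_CUBIC))
cv2.imwrite("pics/s21c.png",cv2.resize(q["frame"][125:225,150:290],None,fx=5.5,fy=5.5,interpolation=cv2.INTER_CUBIC))
```

```text
t 26.3 pos [ 0.5137 -0.2494  0.3028] jaw [ 0.1379 -0.9904  0.0074] jawyaw -82.07234836199872 app [ 0.0131 -0.0056 -0.9999] q [ 0.3583  0.422   0.0845  1.5628 -0.0385  1.1442 -0.9815] F [ 0.2054 -0.7211  0.2334] M [0.0579 0.01   0.0167] w 0.05532245561772724
```

View pics/w21.png

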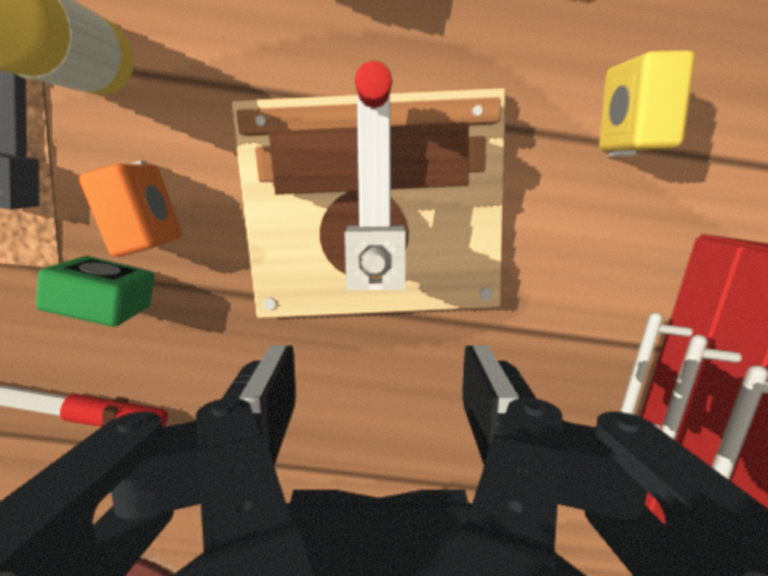

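View pics/s21c.png

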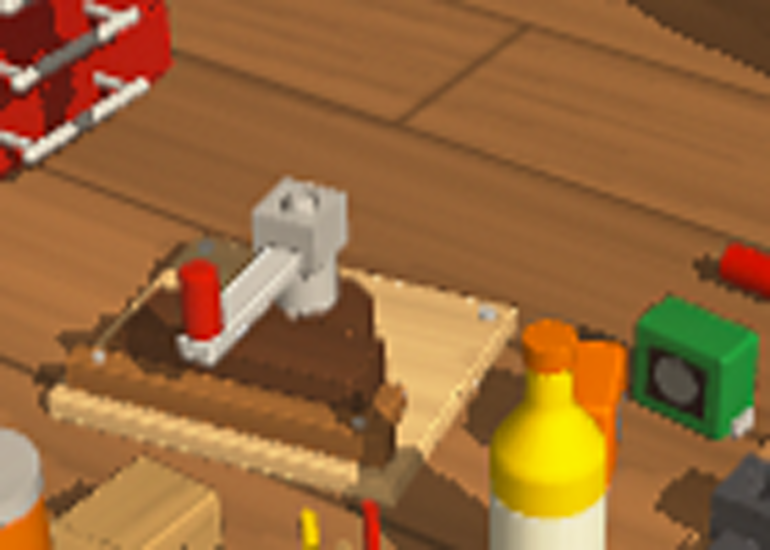

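View pics/w21c.png

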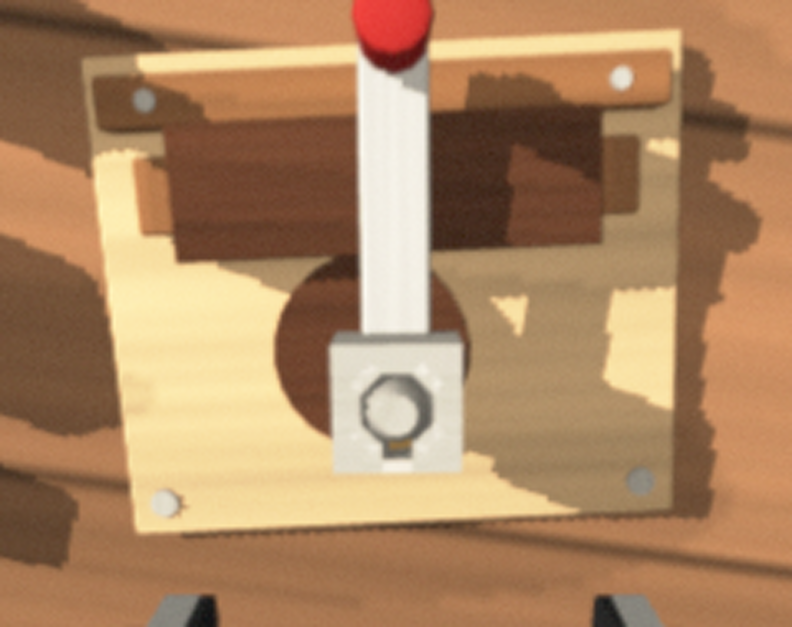

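```bash
python3 - <<'E'
from h import *
p=np.load("w21.npy",allow_pickle=True).item()
g=lambda u,v,z: onz(p,((u+.5)/3.3-.5+130,(v+.5)/3.3-.5+50),z)[:2]
print("cam",np.array(p["cam_to_world"])[:3,3])
c=dict(bl=g(137,532,.018),br=g(672,508,.018),tr=g(681,30,.018),tl=g(83,60,.018))
A=np.array([c["bl"],c["br"],c["tr"],c["tl"]]); B=np.array([[-.1,.12],[-.1,-.12],[.1,-.12],[.1,.12]])
Ac,Bc=A-A.mean(0),B-B.mean(0); th=np.arctan2((Bc[:,0]*Ac[:,1]-Bc[:,1]*Ac[:,0]).sum(),(Bc*Ac).sum()); o=A.mean(0)
print("jig",o,np.degrees(th)); R=np.array([[np.cos(th),-np.sin(th)],[np.sin(th),np.cos(th)]]); J=lambda w:R.T@(w-o)
print("resid",[J(a)-b for a,b in zip(A,B)])
print("fence near edge",J(g(95,131,.042)),J(g(670,103,.042)),"far",J(g(95,77,.042)),J(g(670,50,.042)))
print("blank near",J(g(178,262,.062)),J(g(602,242,.062)),"far",J(g(163,124,.062)),J(g(602,106,.062)))
h=g(396,406,.114);k=g(392,14,.138); d=k-h; print("hub",h,J(h),"lever yaw",np.degrees(np.arctan2(d[1],d[0])),np.linalg.norm(d))
print("shaft top",g(393,410,.118))
k2=g(399,444,.102); print("key",k2)
E
python3 - <<'E'
import sys; sys.argv=["","w21.npy","c21"]
exec(open("camfit.py").read().replace("f[130:230,150:320]","f[110:200,190:290]").replace("4.5,","4.5,").replace("[150,130]","[190,110]"))
E
```

```text
cam [ 0.578  -0.2391  0.4478]
jig [ 0.5393 -0.2424] 10.544651516745231
resid [array([ 0.0011, -0.0003]), array([0.0009, 0.0004]), array([-0.0008,  0.0011]), array([-0.0012, -0.0012])]
fence near edge [0.07   0.1106] [ 0.0701 -0.1089] far [0.0893 0.1082] [ 0.089  -0.1085]
blank near [0.0205 0.0797] [ 0.0205 -0.0793] far [0.0697 0.0801] [ 0.0687 -0.0791]
hub [ 0.5119 -0.2475] [-0.0279  0.0001] lever yaw 8.317361281386239 0.11819842686617887
shaft top [ 0.5112 -0.2466]
key [ 0.4961 -0.2507]
-10 l 122 r 392 top 60
-5 l 118 r 389 top 61
0 l 114 r 385 top 63
5 l 111 r 381 top 66
10 l 108 r 378 top 69
15 l 105 r 375 top 72
20 l 102 r 372 top 75
25 l 100 r 370 top 78
30 l 98 r 368 top 82
```

View pics/c21.png

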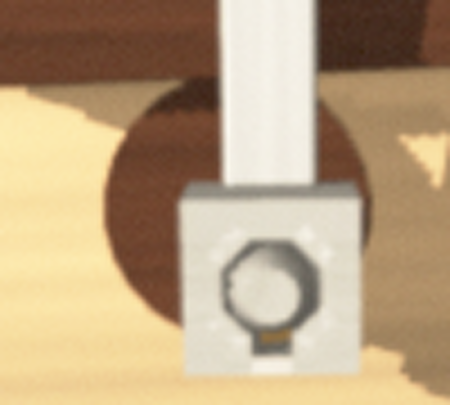

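Checks after release:
- **Blank:** near face at jig x 20.5 mm and far face at about 69–70 mm (fence at 70 mm), parallel to the fence.
- **Lever:** home, with the shaft and brass key visible in the bore.
- **Spindle:** yaw about 17°.
- **Tape:** upright on the bench.
- **Gripper:** clear of everything.

Handing in.

Run:
```python
from h import *
p=viewer.read_camera("top"); f0=cv2.imread("pics/top0.png"); f=cv2.resize(p["frame"],None,fx=1.5,fy=1.5,interpolation=cv2.INTER_CUBIC)
d=cv2.absdiff(f,f0).mean(2)
for n,(u,v) in dict(old=(323,290),glue=(355,238),plane=(270,185),mallet=(447,180),pencils=(371,177)).items(): print(n,d[v-25:v+25,u-20:u+20].mean())
print(ctrl.sign_off())
```

```text
old 7.02
glue 6.829166666666667
plane 5.964833333333333
mallet 7.612333333333334
pencils 6.893833333333334
the job is handed in; nothing more can be done
None
```

The job is handed in, at about 26 s on the robot's clock. The tape is off the jig, the lever is home on the spindle, and the cam holds the blank against the fence.

**What I did:**
- **Tape:** I stood the green tape upright on the bench near (0.435, 0.0), about 0.26 m from the jig's centre.
- **Lever:** I took the red-knobbed lever on the mat, the one farthest from the base, and keyed it onto the spindle. It met no resistance until it seated.
- **Clamping:** I swung it clockwise until the resisting torque reached about 1.3 N·m. I then eased the lever back about 9° within the key's play and let go.

**Last checks, after release:**
- **Blank:** it spans jig x of about 20.5 to 69–70 mm against the fence face at 70 mm, and lies parallel to it.
- **Spindle:** it stayed at about +0.12 rad from the jig's x, close to the stated tight position of 0.1 rad.
- **Lever:** it looks level and home. It lags the spindle by about 0.16 rad; the limit is 0.25.
- **Bystanders:** comparing the top camera's start and end pictures showed only small differences around each one (no outright position check), so none appears to have moved.

**Uncertain or in disagreement:**
- **Clamp force:** I could not measure it after letting go. I infer it from the torque and from the cam not turning back.
- **Key lag:** at full torque the fitted lag was about 0.3 rad, more than the key's play should allow. That is why I backed the lever off before releasing.
- **Triangulated heights:** my two-view heights for the tape top and hub top came out 10–19 mm low because the views were close together. I used the stated heights for those; contact later agreed with them.

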